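Load the grinding-wheel stand

TASK

Swing the keeper arm of the wheel stand into its open notch, then thread every grinding wheel on the bench onto the post, largest first and smallest last, and the steel clamp collar on top of them, each fully home, lying flat and the same way up as it lies now. Finally swing the keeper back into its closed notch over the post, and leave the other things on the bench where they are.

Things in the scene. Friction and masses are not known exactly. Their poses are not given: they have to be found in the camera images.
- stand: wheel stand fixed to the bench: grey base plate 215 x 100 x 10 mm. Origin: on the bench directly under the post's axis; own x points from the post to the keeper's pivot pillar, own z up; it stands at any small yaw
- post_foot (a point): foot of the steel post, on the top face of the base plate (10 mm above the bench), on the post's axis. Post: 10 mm in diameter, 72 mm tall above the plate, its tip tapered over the last 3 mm
- post_tip (a point): top of the post, 72 mm above the base plate (82 mm above the bench)
- keeper_hinge (a point): point on the keeper's vertical pivot axis, 115 mm from the post along the stand's x; pivot pillar and hub stand up to 100 mm above the bench, a catch block behind the hub to 94 mm
- keeper (a joint): angle of the keeper, a swing arm 18 mm wide, 92 to 100 mm above the bench. 0 = closed notch: arm over the post (stand's -x from the pivot); 1.5 = open notch: arm to the stand's +y; grows clockwise seen from above. Sprung catch: snaps in within about 0.15 of a notch, about 2 N at the knob to pass. From 0.4 to 1.1 friction holds it. Stops -0.08, 1.58. A black line under the hub marks each notch
- keeper_knob (a point): middle of the keeper's upright black round knob, 18 mm in diameter, 34 mm tall, standing on the arm (100 to 134 mm above the bench), 100 mm from the pivot axis; this point is 117 mm above the bench. It can be pinched from above and swung in an arc
- wheel_66: grey stone grinding wheel, a flat ring 66 mm in outer diameter, 8 mm thick, with a 14 mm bore, lying on the bench. Origin: centre of its underside, own z along the bore. May be absent
- wheel_59: grey stone grinding wheel, a flat ring 59 mm in outer diameter, 8 mm thick, with a 14 mm bore, lying on the bench. Origin: centre of its underside, own z along the bore. May be absent
- wheel_52: grey stone grinding wheel, a flat ring 52 mm in outer diameter, 8 mm thick, with a 14 mm bore, lying on the bench. Origin: centre of its underside, own z along the bore. May be absent
- wheel_45: grey stone grinding wheel, a flat ring 45 mm in outer diameter, 8 mm thick, with a 14 mm bore, lying on the bench. Origin: centre of its underside, own z along the bore. May be absent
- wheel_38: grey stone grinding wheel, a flat ring 38 mm in outer diameter, 8 mm thick, with a 14 mm bore, lying on the bench. Origin: centre of its underside, own z along the bore. May be absent
- wheel_31: grey stone grinding wheel, a flat ring 31 mm in outer diameter, 8 mm thick, with a 14 mm bore, lying on the bench. Origin: centre of its underside, own z along the bore. May be absent
- collar: steel clamp collar, a thick ring 40 mm in outer diameter and 14 mm tall with a 14 mm bore, lying flat on the bench. Origin: centre of its underside, own z along the bore
- bowl: bystander: black rubber mixing bowl, 100 mm wide, 45 mm high. Origin: centre of its underside
- cast: bystander: round white plaster tooth cast, 60 mm wide, 26 mm high, left far side. Origin: centre of its underside
- cast_small: bystander: another plaster tooth cast of the same size, right near side. Origin: centre of its underside
- bur_block: bystander: small wooden block 70 x 40 x 28 mm with drill burs standing in it (42 mm high in all). Origin: centre of its underside
- jar: bystander: small amber glass jar with a white cap, 46 mm wide, 55 mm high. Origin: centre of its underside
- brush: bystander: cleaning brush 160 mm long lying on the bench. Origin: on its axis, at bench height
- tin: bystander: flat round metal tin, 56 mm wide, 26 mm high. Origin: centre of its underside

How it is judged:
On the way, in this order (a step that is already met when the one before it is completed fails the run):
1. the keeper is in its open notch (value of joint keeper above 1.4 rad and velocity of joint keeper below 0.3 rad/s), for 0.2 s.
2. all wheels present and the collar are home on the post in order, the keeper still open (horizontal distance between each of wheel_66, wheel_59, wheel_52, wheel_45, wheel_38, wheel_31, collar and post_foot below 0.004 m and angle between each of wheel_66, wheel_59, wheel_52, wheel_45, wheel_38, wheel_31, collar's own z axis and vertical below 0.06 rad and z of wheel_66 in the frame of post_foot between -0.002 and 0.0025 m and z of wheel_59 in the frame of post_foot between -0.002 and 0.0105 m and z of each of wheel_59, wheel_52, wheel_45, wheel_38, wheel_31, collar in the frame of wheel_66 above 0.006 m and z of wheel_52 in the frame of post_foot between -0.002 and 0.0185 m and z of each of wheel_52, wheel_45, wheel_38, wheel_31, collar in the frame of wheel_59 above 0.006 m and z of wheel_45 in the frame of post_foot between -0.002 and 0.0265 m and z of each of wheel_45, wheel_38, wheel_31, collar in the frame of wheel_52 above 0.006 m and z of wheel_38 in the frame of post_foot between -0.002 and 0.0345 m and z of each of wheel_38, wheel_31, collar in the frame of wheel_45 above 0.006 m and z of wheel_31 in the frame of post_foot between -0.002 and 0.0425 m and z of each of wheel_31, collar in the frame of wheel_38 above 0.006 m and z of collar in the frame of post_foot between -0.002 and 0.0505 m and z of collar in the frame of wheel_31 above 0.006 m and value of joint keeper above 1.2 rad), for 0.2 s.
At the end, for the whole second after the job is handed in: Every wheel present and the collar lie flat on the post (tilt under 0.06 rad, axis within 4 mm), stacked without gaps from the base plate up, largest wheel lowest, collar on top, all at rest; the keeper rests in its closed notch (joint -0.09 to 0.1 rad) (horizontal distance between each of wheel_66, wheel_59, wheel_52, wheel_45, wheel_38, wheel_31, collar and post_foot below 0.004 m and angle between each of wheel_66, wheel_59, wheel_52, wheel_45, wheel_38, wheel_31, collar's own z axis and vertical below 0.06 rad and z of wheel_66 in the frame of post_foot between -0.002 and 0.0025 m and z of wheel_59 in the frame of post_foot between -0.002 and 0.0105 m and z of each of wheel_59, wheel_52, wheel_45, wheel_38, wheel_31, collar in the frame of wheel_66 above 0.006 m and z of wheel_52 in the frame of post_foot between -0.002 and 0.0185 m and z of each of wheel_52, wheel_45, wheel_38, wheel_31, collar in the frame of wheel_59 above 0.006 m and z of wheel_45 in the frame of post_foot between -0.002 and 0.0265 m and z of each of wheel_45, wheel_38, wheel_31, collar in the frame of wheel_52 above 0.006 m and z of wheel_38 in the frame of post_foot between -0.002 and 0.0345 m and z of each of wheel_38, wheel_31, collar in the frame of wheel_45 above 0.006 m and z of wheel_31 in the frame of post_foot between -0.002 and 0.0425 m and z of each of wheel_31, collar in the frame of wheel_38 above 0.006 m and z of collar in the frame of post_foot between -0.002 and 0.0505 m and z of collar in the frame of wheel_31 above 0.006 m and linear speed of each of wheel_66, wheel_59, wheel_52, wheel_45, wheel_38, wheel_31, collar below 0.02 m/s and value of joint keeper between -0.09 and 0.1 rad and velocity of joint keeper below 0.1 rad/s); the robot touches nothing.
It fails at once if a bystander is shoved more than 60 mm (distance of any of bowl, cast, cast_small, bur_block, jar, brush, tin from where it was at the start of the episode above 0.06 m).
It fails at once if a bystander is tipped over (angle between any of bowl, cast, cast_small, bur_block, jar, tin's own z axis and vertical above 0.6 rad).
Of wheel_66, wheel_59, wheel_52, wheel_45, wheel_38, wheel_31 only 4 to 6 are there at a start; the rules pass over those that are not, and their reading is None.
At some moment in a run one of wheel_66, wheel_59, wheel_52, wheel_45, wheel_38, wheel_31, collar may be knocked a few centimetres aside while the robot is not near it.
Once in a run the grip may slacken for a moment while it holds something.
It also fails if it takes over 210 s, if anything falls off the work surface, if the arm or the gripper's body presses on something with over 40 N, if the wrist force passes 120 N, or if a joint passes its speed limit or range.

ROBOT

A 6-joint arm with a two-finger parallel gripper is mounted at the origin on the work surface. World frame = base frame: x ahead of the robot, y to its left, z up, the work surface at z = 0. Lengths are in m, angles in rad, forces in N, time in s.
With the tool pointing down it reaches from about 0.275 to 0.975 m from the base axis. Payload 8.4 kg.
Tool frame: the origin (TCP) lies midway between the tips of the shut fingers; the grasp point (between the pads) lies 19 mm behind it; z points along the fingers, y is the line along which they close (so a half turn about z gives the same grasp; the last joint's range is limited). The gripper opens to 92 mm and grips with 3 to 60 N. Pads are 20 mm wide; open, the fingers measure 128 mm over their backs; the gripper's body (75 mm by 189 mm) begins 69 mm behind the grasp point.
Start: joints at [1.232, 0.353, 1.633, -0, 1.155, -0.002], TCP at [0.207, 0.59, 0.215] pointing down, gripper open.
Joint ranges: [-2.63, 2.63], [-0.92, 2.1], [0.06, 2.66], [-1.3, 4.44], [0, 2.69], [-3.02, 3.02]. Speed limits (rad/s): [2.22, 2.22, 2.79, 3.14, 3.14, 3.14].

INTERFACE

Orientations are given as a unit quaternion [x, y, z, w].
In Python, from plant import env, viewer gives the robot as it stands.
- The arm moves only by the shell command python3 -m inch 'ROWS' [FORCE]. ROWS is JSON, a list of rows, each a list of 7 numbers: the turn, a rotation vector about the tool's x, y, z normalised to -1 to 1, where 1 is 180 degrees, then the shift along the tool's x, y, z normalised to -1 to 1, where 1 is 150 mm, then the closure, from -1 (fully open) to 1 (shut). A call has 1 to 10 rows; each row is the pose to reach, as a shift and turn from the pose commanded when the call began, along the tool's axes at that moment, turning the shorter way round; what a row does not reach only later rows make up. A row lasts 1/10 s, in which the tool goes at most 50 mm and 8.59 degrees, less where a joint would pass 70% of its speed; a pose out of reach is approached as far as the arm can. A call with a number of a shift or a turn outside -1 to 1 is refused whole. A call with a gripper value outside its range is refused whole. The fingers move at their own pace and stop on an object; FORCE is the grip in N (left out, the last holds). Time passes only in rows, so rows that repeat a pose let the fingers close. It gives the time, the measured TCP pose, the force, the opening and the grip force at its end, in the units of the state.
- env.get_state(): the state, without advancing time (a new reading comes with each control period).
- viewer.get_image(name): name is "side" or "top" or "wrist"; returns the picture (420x560x3 uint8, red, green, blue); there is no depth.
- viewer.get_calibration(name): a dict with "K" (3x3 intrinsics, pixels), "D" ([k1, k2, p1, p2, k3] as OpenCV has them; the pictures are not rectified), "eye" and "attitude" of the camera in the world; the wrist camera has in their place "tool_from_camera" (4x4, takes a point from camera to tool coordinates, whose origin is the TCP and whose axes are the flange's). Camera axes: x right, y up, looking along -z (the intrinsics and any distortion apply to the point x, -y, -z); pixel columns grow to the right and rows downward; lengths in m; the calibration is good to about 2 mm. A picture is of the moment at which its call begins: read the wrist's pose just before it. get_calibration takes no time and is no camera call.
- env.sign_off(): hands the job in; it is judged then, once.
The state is a dict: "clock": time; "q": joint angles; "qvel": joint speeds; "joint_torque": joint torques, N m; "tcp_pos": TCP position; "orientation": TCP orientation; "contact_force": force on the tool from outside, world axes, zero at the start; "moment": the same for the moment, N m; "grip_width": finger opening in m; "grip_force": force on a finger pad.
Only numpy, scipy, OpenCV 4.12 (cv2) and the standard library are available. Lean on these libraries where they do the work, as an engineer would, in place of code of your own. Each camera call takes 0.05 s, during which the arm holds its last target. There are 200 camera calls.

## Working session

There is one attempt and no reset: what is moved stays moved. The work goes in short steps, Python scripts to look and compute and a shell command to move; the robot and the scene stay as the last step left them, time stands still between calls to the robot, and variables do not carry over. Pictures are saved under pics/ and viewed, at most 14 in all, crops included, and the job is handed in when it is done.

```bash
ls; mkdir -p pics; python3 - <<'E'
from plant import env, viewer
import cv2, numpy as np
s=env.get_state(); print({k:np.round(v,4).tolist() for k,v in s.items()})
for n in ["top","side","wrist"]:
    im=viewer.get_image(n); cv2.imwrite(f"pics/{n}0.png",im[:,:,::-1]); c=viewer.get_calibration(n)
    print(n,{k:np.round(v,4).tolist() for k,v in c.items()})
E
```

```text
pics
{'clock': 0.0, 'q': [1.2316, 0.3536, 1.6341, -0.0, 1.1552, -0.0024], 'qvel': [0.0002, -0.0003, 0.0015, -0.0002, 0.0006, -0.001], 'joint_torque': [0.0002, -59.3856, -33.4225, 0.0696, 0.0233, -0.0001], 'tcp_pos': [0.2064, 0.5894, 0.2139], 'orientation': [0.1676, 0.9859, -0.0007, -0.0001], 'contact_force': [0.1576, 0.2973, -1.1752], 'moment': [0.0241, -0.0236, 0.0443], 'grip_force': 0.0, 'grip_width': 0.0919}
top {'K': [[411.3077, 0.0, 278.1086], [0.0, 411.3077, 209.8761], [0.0, 0.0, 1.0]], 'D': [0.018, 0.0, 0.0, 0.0, 0.0], 'eye': [0.2752, 0.0354, 1.2775], 'attitude': [0.061, -0.0775, -0.6938, 0.7134]}
side {'K': [[407.7926, 0.0, 281.1528], [0.0, 407.7926, 210.3653], [0.0, 0.0, 1.0]], 'D': [-0.0036, 0.0, 0.0, 0.0, 0.0], 'eye': [0.1888, -0.6973, 0.7303], 'attitude': [0.4148, -0.0894, -0.1882, 0.8857]}
wrist {'K': [[323.0016, 0.0, 277.6385], [0.0, 323.0016, 208.2314], [0.0, 0.0, 1.0]], 'D': [-0.0096, 0.0, 0.0, 0.0, 0.0], 'tool_from_camera': [[-0.0001, 0.958, 0.2868, 0.0817], [1.0, -0.0001, 0.0009, 0.0006], [0.0009, 0.2868, -0.958, -0.1699], [0.0, 0.0, 0.0, 1.0]]}
```

View pics/top0.png

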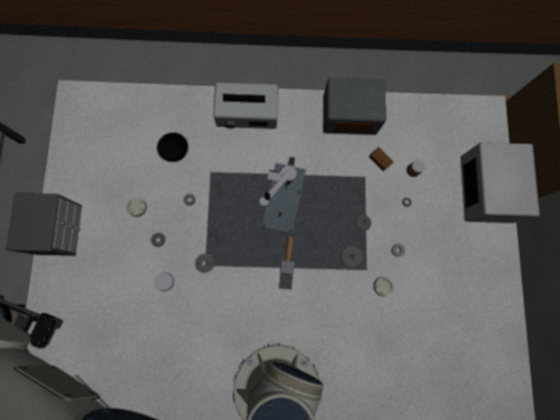

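View pics/side0.png

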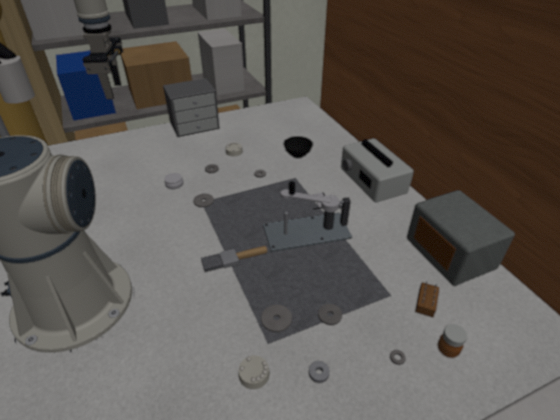

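```bash
cat > h.py <<'E'
import cv2, numpy as np
from scipy.spatial.transform import Rotation as R
from plant import env, viewer
def cam(n,s=None):
    c=viewer.get_calibration(n); K=np.array(c["K"]);D=np.array(c["D"])
    if n=="wrist":
        T=np.array(c["tool_from_camera"]); A=R.from_quat(s["orientation"]).as_matrix()
        return K,D,A@T[:3,:3],np.array(s["tcp_pos"])+A@T[:3,3]
    return K,D,R.from_quat(c["attitude"]).as_matrix(),np.array(c["eye"])
def ray(C,px):
    K,D,A,e=C; u=cv2.undistortPoints(np.float64(px).reshape(-1,1,2),K,D).reshape(-1,2)
    return e,(np.c_[u[:,0],-u[:,1],-np.ones(len(u))])@A.T
def plane(C,px,z):
    e,d=ray(C,px); return e+d*((z-e[2])/d[:,2])[:,None]
def proj(C,P):
    K,D,A,e=C; p=(np.float64(P).reshape(-1,3)-e)@A; p=p*[1,-1,-1]
    return cv2.projectPoints(p,np.zeros(3),np.zeros(3),K,D)[0].reshape(-1,2)
def blob(im,px,w,t=18):
    x,y=map(int,np.round(px)); c=cv2.GaussianBlur(im,(3,3),0)[y-w:y+w+1,x-w:x+w+1].astype(int)
    b=np.median(np.concatenate([c[0],c[-1],c[:,0],c[:,-1]]),0)
    m=(np.abs(c-b).max(2)>t).astype(np.uint8)
    cs,_=cv2.findContours(m,cv2.RETR_EXTERNAL,cv2.CHAIN_APPROX_NONE)
    k=max(cs,key=cv2.contourArea); (cx,cy),r=cv2.minEnclosingCircle(k)
    return (x-w+cx,y-w+cy),r,cv2.contourArea(k)
E
python3 - <<'E'
from h import *
im=cv2.imread("pics/top0.png"); C=cam("top")
for n,p in dict(a=(204,263),b=(158,240),c=(189,199),d=(363,223),e=(352,257),f=(406,202),collar=(398,250),cast=(136,207),tin=(164,281),cs=(383,287)).items():
    q,r,A=blob(im,p,13 if n!='d' else 12,12); P=plane(C,[q],0.006)[0]; d=2*np.sqrt(A/np.pi)*1.2775/411
    print(n,np.round(q,1),P.round(3),"dia %.3f %.3f"%(2*r*1.27/411,d))
print("knob",plane(C,[(264,201)],.134),"pivot",plane(C,[(289,174)],.1))
cv2.imwrite("pics/t1.png",cv2.resize(im[150:300,240:420],(720,600),interpolation=cv2.INTER_CUBIC))
im=cv2.imread("pics/side0.png")
cv2.imwrite("pics/s1.png",cv2.resize(im[160:260,240:370],(780,600),interpolation=cv2.INTER_CUBIC))
E
```

```text
a [206.5 260. ] [0.365 0.224 0.006] dia 0.090 0.072
b [157.7 239.3] [0.425 0.377 0.006] dia 0.051 0.048
c [189.1 199.5] [0.553 0.29  0.006] dia 0.043 0.040
d [370. 223.] [ 0.495 -0.281  0.006] dia 0.080 0.049
e [352.  269.5] [ 0.348 -0.223  0.006] dia 0.080 0.018
f [406.5 201.5] [ 0.568 -0.399  0.006] dia 0.035 0.033
collar [397.5 250.2] [ 0.412 -0.366  0.006] dia 0.048 0.045
cast [136.5 207. ] [0.524 0.451 0.006] dia 0.066 0.062
tin [165.  281.5] [0.297 0.345 0.006] dia 0.064 0.038
cs [382.5 285.7] [ 0.302 -0.316  0.006] dia 0.067 0.063
knob [[0.52741561 0.05238527 0.134     ]] pivot [[ 0.61935183 -0.0187334   0.1       ]]
```

View pics/t1.png

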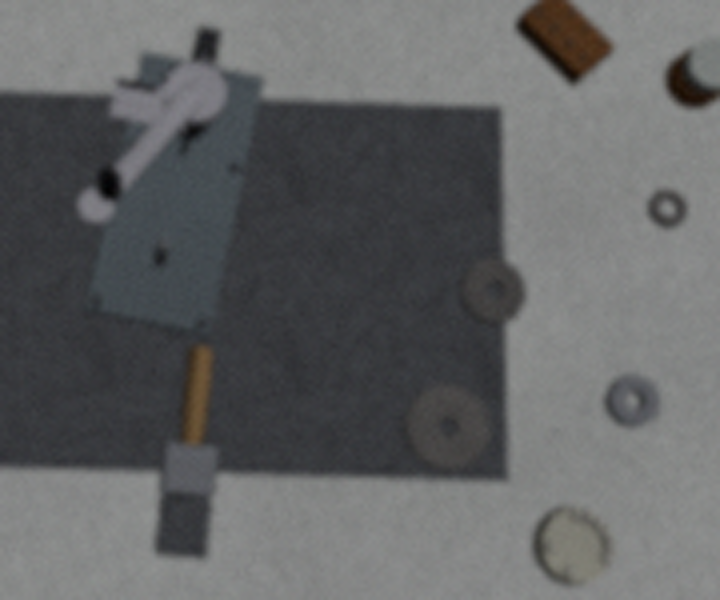

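View pics/s1.png

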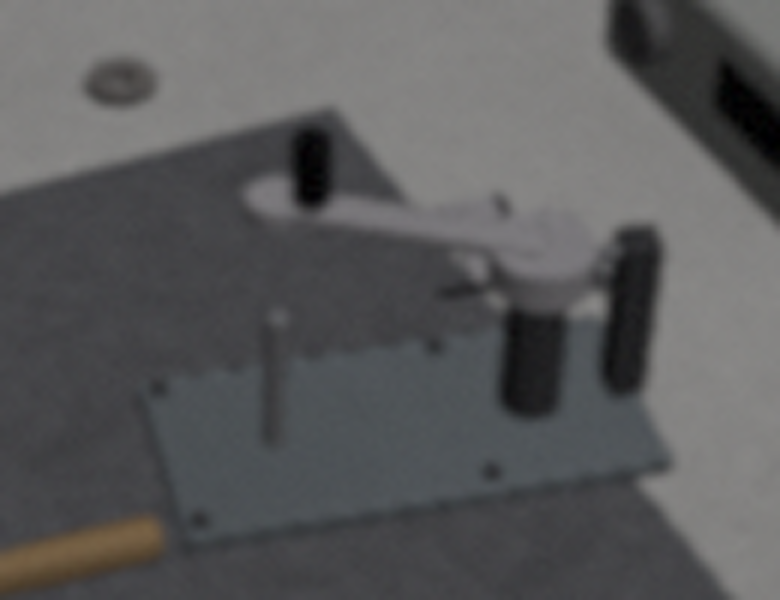

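```bash
cat >> h.py <<'E'
def tri(p1,p2,C1=None,C2=None):
    e1,d1=ray(C1 or cam("top"),[p1]); e2,d2=ray(C2 or cam("side"),[p2]); d1=d1[0];d2=d2[0]
    t=np.linalg.lstsq(np.c_[d1,-d2],e2-e1,rcond=None)[0]
    a=e1+t[0]*d1;b=e2+t[1]*d2; return (a+b)/2,np.linalg.norm(a-b)
E
python3 - <<'E'
from h import *
T=cam("top")
print("post",tri((280,214.2),(286.3,213)),plane(T,[(280,214.2)],.082))
print("knob",tri((266.7,195.7),(292,182.2)),plane(T,[(266.7,195.7)],.134))
print("pivot",tri((289.2,172.5),(331.7,200)),plane(T,[(289.2,172.5)],.1))
q=lambda x,y:plane(T,[(240+x/4,150+y/4)],.006)[0].round(3)
print("d",q(494,290),"e",q(449,427),"f",q(668,208),"col",q(632,401))
im=cv2.imread("pics/side0.png")
print("plate corners",[plane(T,[(240+x/4,150+y/4)],.01)[0][:2].round(3) for x,y in[(142,52),(262,77),(210,330),(92,308)]])
E
```

```text
post (array([0.50841264, 0.00241927, 0.07901222]), np.float64(0.015237820259021758)) [[0.50038605 0.00459276 0.082     ]]
knob (array([0.54660467, 0.04412088, 0.13498844]), np.float64(0.007530220418599974)) [[0.54312646 0.04518517 0.134     ]]
pivot (array([ 0.62712687, -0.02028493,  0.09954818]), np.float64(0.006073416204780958)) [[ 0.62399894 -0.01923521  0.1       ]]
d [ 0.496 -0.261  0.006] e [ 0.388 -0.224  0.006] f [ 0.566 -0.401  0.006] col [ 0.412 -0.367  0.006]
plate corners [array([0.681, 0.021]), array([ 0.663, -0.076]), array([ 0.457, -0.038]), array([0.472, 0.055])]
```

```bash
python3 -m inch '[[0,0,-0.107,0,0,0,-1],[0,0,-0.107,0,0,0,-1],[0,0,-0.107,0,0,0,-1],[0,0,-0.107,0,0,0,-1]]' 
python3 -m inch '[[0,0,0,-0.5,-0.98,-0.23,-1],[0,0,0,-0.5,-0.98,-0.23,-1],[0,0,0,-0.5,-0.98,-0.23,-1],[0,0,0,-0.5,-0.98,-0.23,-1]]'
python3 -m inch '[[0,0,0,-0.5,-0.98,0,-1],[0,0,0,-0.5,-0.98,0,-1],[0,0,0,-0.5,-0.98,0,-1],[0,0,0,-0.5,-0.98,0,-1]]'
python3 -m inch '[[0,0,0,-0.5,-0.98,0,-1],[0,0,0,-0.5,-0.98,0,-1],[0,0,0,-0.5,-0.98,0,-1],[0,0,0,-0.5,-0.98,0,-1]]'
python3 -m inch '[[0,0,0,-0.46,-0.98,0,-1],[0,0,0,-0.46,-0.98,0,-1],[0,0,0,-0.46,-0.98,0,-1],[0,0,0,-0.46,-0.98,0,-1],[0,0,0,-0.46,-0.98,0,-1],[0,0,0,-0.46,-0.98,0,-1]]'
python3 - <<'E'
from h import *
s=env.get_state(); im=viewer.get_image("wrist")[:,:,::-1]; cv2.imwrite("pics/w1.png",im)
print(s["clock"],s["tcp_pos"],s["orientation"])
C=cam("wrist",s)
for n,p in dict(post=(.505,.003,.082),knob=(.545,.0445,.134),pivot=(.625,-.02,.1)).items(): print(n,proj(C,p))
E
```

```text
clock: 0.55
tcp_pos: [0.2065, 0.5897, 0.2143]
orientation: [0.0, 1.0, -0.0, -0.0]
contact_force: [0.2, -0.3, 0.6]
grip_width: 0.092
grip_force: 0.0
clock: 0.95
tcp_pos: [0.2826, 0.4399, 0.2499]
orientation: [0.002, 1.0, -0.0, 0.0]
contact_force: [0.2, -0.5, 0.2]
grip_width: 0.092
grip_force: 0.0
clock: 1.35
tcp_pos: [0.3574, 0.2928, 0.2491]
orientation: [0.002, 1.0, -0.0, 0.0]
contact_force: [0.5, 0.1, 0.2]
grip_width: 0.0921
grip_force: 0.0
clock: 1.75
tcp_pos: [0.4328, 0.1457, 0.2492]
orientation: [0.002, 1.0, -0.0, 0.0]
contact_force: [-0.2, 0.5, 0.3]
grip_width: 0.0917
grip_force: 0.0
clock: 2.35
tcp_pos: [0.4997, 0.0026, 0.2488]
orientation: [0.001, 1.0, 0.0, -0.0]
contact_force: [-0.1, 0.8, -0.2]
grip_width: 0.0915
grip_force: 0.0
2.35 [0.49970765 0.00257447 0.24876567] [ 8.59788654e-04  9.99999471e-01  3.39963451e-04 -4.49910478e-04]
post [[277.59568529 195.99864241]]
knob [[321.02639799 249.98682465]]
pivot [[257.42839798 302.99259708]]
```

View pics/w1.png

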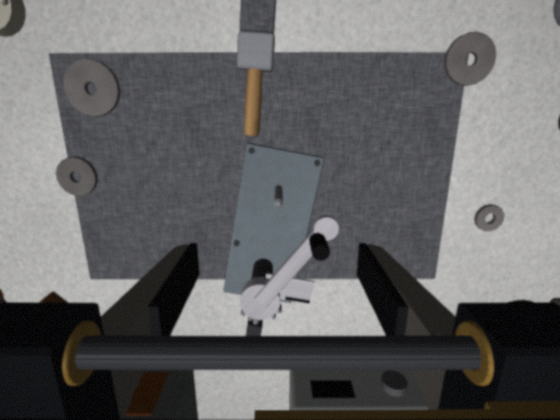

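```bash
python3 - <<'E'
from h import *
im=cv2.imread("pics/w1.png")
cv2.imwrite("pics/w1c.png",cv2.resize(im[170:340,220:360],(700,850)[:1]+(850,),interpolation=cv2.INTER_CUBIC)[:600])
E
```

```text
(no output)
```

View pics/w1c.png

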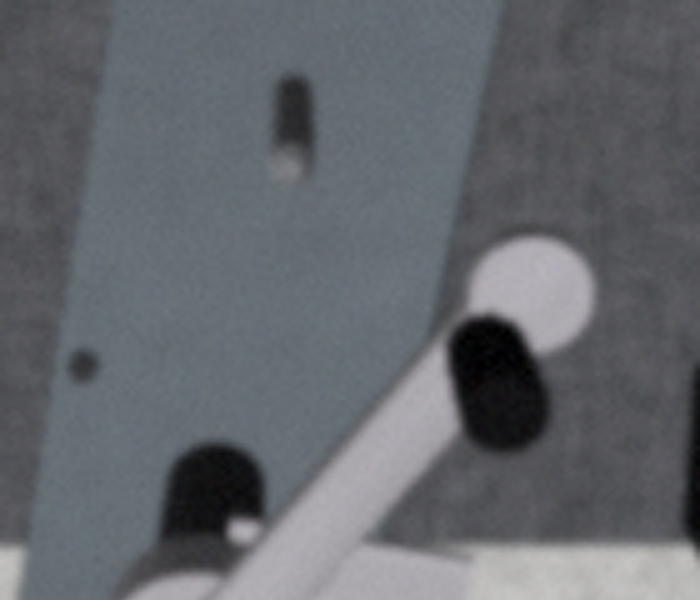

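```bash
python3 - <<'E'
from h import *
s=env.get_state(); C=cam("wrist",s)
for n,p,z in [("tip",(277.8,202.4),.082),("foot",(279,187.6),.01),("knobtop",(321.2,251.4),.134),("knobbot",(317.4,241.2),.1),("hub",(261,302),.1),
 ("c1",(251,150),.01),("c2",(318,162),.01),("c3",(236.6,243),.01),("armend",(326.5,228.5),.1),
 ("A",(470.5,58),.008),("B",(489,217),.008),("E",(90.5,88),.008),("D",(76,176),.008)]:
    print(n,plane(C,[p],z)[0].round(4))
E
```

```text
tip [0.5121 0.0036 0.082 ]
foot [0.5123 0.0052 0.01  ]
knobtop [0.5464 0.0452 0.134 ]
knobbot [0.5499 0.0457 0.1   ]
hub [ 0.6238 -0.0154  0.1   ]
c1 [ 0.464  -0.0299  0.01  ]
c2 [0.4791 0.0546 0.01  ]
c3 [ 0.5897 -0.0526  0.01  ]
armend [0.5355 0.0547 0.1   ]
A [0.3573 0.2294 0.008 ]
B [0.5532 0.2874 0.008 ]
E [ 0.3901 -0.221   0.008 ]
D [ 0.4971 -0.2575  0.008 ]
```

```bash
python3 -m inch '[[0,0,0,-0.315,0.286,0.3,0.1],[0,0,0,-0.315,0.286,0.3,0.1],[0,0,0,-0.315,0.286,0.3,0.1],[0,0,0,-0.315,0.286,0.6,0.1],[0,0,0,-0.315,0.286,0.8,0.1],[0,0,0,-0.315,0.286,0.95,0.1],[0,0,0,-0.315,0.286,0.95,0.1]]' 20
python3 -m inch '[[0,0,0,0,0,0,1],[0,0,0,0,0,0,1],[0,0,0,0,0,0,1],[0,0,0,0,0,0,1],[0,0,0,0,0,0,1]]' 25
python3 -c "
from h import *
cv2.imwrite('pics/s2.png',cv2.resize(viewer.get_image('side')[130:260,230:400,::-1],None,fx=4,fy=4))"
```

```text
clock: 3.1
tcp_pos: [0.5445, 0.0452, 0.1046]
orientation: [-0.0, 1.0, -0.0, -0.003]
contact_force: [-0.4, 0.3, 0.2]
grip_width: 0.0416
grip_force: 0.0
clock: 3.6
tcp_pos: [0.5484, 0.0447, 0.1081]
orientation: [0.0, 1.0, 0.0, 0.001]
contact_force: [-1.8, 1.7, 8.2]
grip_width: 0.0173
grip_force: 25.0
```

View pics/s2.png

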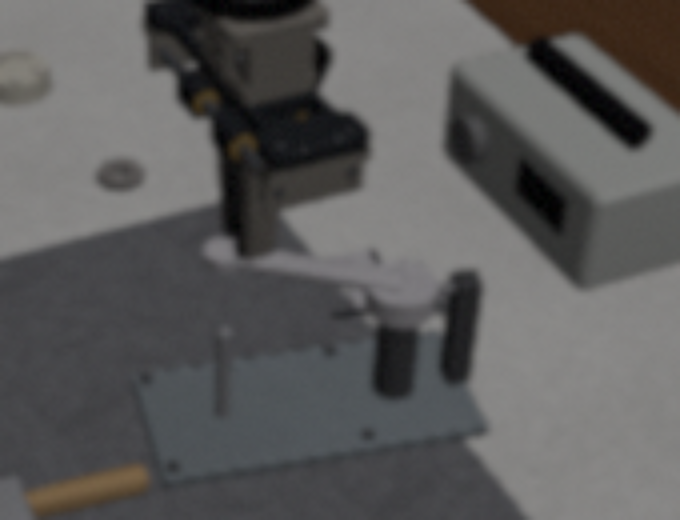

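The side view shows the fingers around the knob (about pixel 245,240 in the crop); the opening of 17 mm matches the knob. Now I swing it.

```bash
python3 -m inch '[[0,0,0,-0.048,0.05,-0.02,1],[0,0,0,-0.097,0.1,-0.02,1],[0,0,0,-0.155,0.14,-0.02,1],[0,0,0,-0.213,0.178,-0.02,1],[0,0,0,-0.277,0.206,-0.02,1],[0,0,0,-0.341,0.23,-0.02,1],[0,0,0,-0.404,0.243,-0.02,1],[0,0,0,-0.467,0.253,-0.02,1],[0,0,0,-0.531,0.255,-0.02,1],[0,0,0,-0.595,0.253,-0.02,1]]'
python3 -m inch '[[0,0,0,-0.02,-0.002,0,1],[0,0,0,-0.02,-0.002,0,1],[0,0,0,-0.02,-0.002,0,1],[0,0,0,-0.02,-0.002,0,0.3],[0,0,0,-0.02,-0.002,0,0.3],[0,0,0,-0.02,-0.002,0,0.3],[0,0,0,-0.02,-0.002,0,0.3]]'
python3 -m inch '[[0,0,0,0,0,-0.3,0.3],[0,0,0,0,0,-0.6,0.3],[0,0,0,0,0,-0.9,-0.2],[0,0,0,0.3,-0.3,-0.9,-1],[0,0,0,0.6,-0.5,-0.9,-1],[0,0,0,0.9,-0.55,-0.9,-1],[0,0,0,0.9,-0.55,-0.9,-1],[0,0,0,0.9,-0.55,-0.9,-1]]'
python3 - <<'E'
from h import *
s=env.get_state(); im=viewer.get_image("wrist")[:,:,::-1]; cv2.imwrite("pics/w2.png",im)
print(s["tcp_pos"],s["orientation"])
E
```

```text
clock: 4.65
tcp_pos: [0.6353, 0.081, 0.1086]
orientation: [0.0, 1.0, -0.001, -0.002]
contact_force: [-9.5, -8.6, -5.0]
grip_width: 0.0174
grip_force: 25.0
clock: 5.35
tcp_pos: [0.6405, 0.0826, 0.1102]
orientation: [0.0, 1.0, 0.0, 0.001]
contact_force: [0.7, -0.2, -0.3]
grip_width: 0.0321
grip_force: 0.0
clock: 6.15
tcp_pos: [0.5039, -0.0005, 0.2454]
orientation: [0.001, 1.0, 0.0, 0.001]
contact_force: [0.8, -0.3, 0.1]
grip_width: 0.0785
grip_force: 0.0
[ 0.50393287 -0.00053088  0.24537795] [7.44999477e-04 9.99999461e-01 8.71784403e-05 7.18521476e-04]
```

View pics/w2.png

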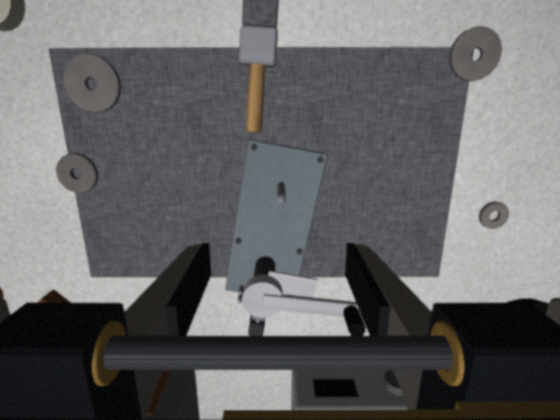

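```bash
cat >> h.py <<'E'
def ring(im,C,guess,zt,rmax=60):
    """ring near world guess: rectify to a 0.5 mm/px top-face plane, Hough circle, return centre xy and radius"""
    n=160; g=np.array(guess[:2]); u=(np.arange(n)-n/2)*.001
    X,Y=np.meshgrid(g[0]-u,g[1]-u,indexing='ij')
    p=proj(C,np.c_[X.ravel(),Y.ravel(),np.full(n*n,zt)]).astype(np.float32).reshape(n,n,2)
    r=cv2.remap(im,p[...,0],p[...,1],cv2.INTER_CUBIC); r=cv2.resize(r,None,fx=4,fy=4,interpolation=cv2.INTER_CUBIC)
    f=cv2.GaussianBlur(r,(0,0),4); return r,f
E
python3 - <<'E'
from h import *
s=env.get_state(); C=cam("wrist",s); im=cv2.imread("pics/w2.png")
for n,p in dict(E=(91,84),A=(476,53),D=(77,173),B=(494,214),mat=(150,130),bench=(500,130),post=(281,198)).items():
    c=cv2.GaussianBlur(im,(5,5),0); print(n,[c[p[1]+dy,p[0]+dx].tolist() for dx,dy in((0,0),(12,0),(-17,0),(0,-16))])
E
```

```text
E [[88, 83, 83], [98, 100, 103], [99, 101, 104], [98, 99, 103]]
A [[173, 174, 175], [90, 91, 95], [88, 91, 94], [92, 93, 97]]
D [[94, 89, 89], [94, 96, 98], [92, 93, 97], [91, 92, 95]]
B [[174, 176, 176], [108, 109, 113], [168, 170, 170], [178, 180, 181]]
mat [[96, 91, 90], [87, 83, 82], [88, 84, 83], [90, 85, 85]]
bench [[173, 175, 175], [172, 174, 174], [180, 182, 182], [179, 181, 181]]
post [[113, 108, 107], [121, 114, 105], [118, 112, 103], [76, 73, 69]]
```

```bash
python3 - <<'E'
src=open("h.py").read(); i=src.index("def ring"); 
open("h.py","w").write(src[:i]+'''def ring(im,C,px,h=.008,w=45,steel=False):
    """ring outline near pixel px, cast to mid height: centre xy, smaller and larger width"""
    f=cv2.GaussianBlur(im,(0,0),1.5).astype(int); g=f.sum(2)/3
    m=(g<145)&((f[...,2]-f[...,0]>0)|steel); k=np.zeros(m.shape,np.uint8); x,y=map(int,px)
    cv2.circle(k,(x,y),w,1,-1); m=m.astype(np.uint8)*k
    m=cv2.morphologyEx(m,cv2.MORPH_OPEN,np.ones((3,3),np.uint8))
    cs,_=cv2.findContours(m,cv2.RETR_EXTERNAL,cv2.CHAIN_APPROX_NONE); c=cv2.convexHull(max(cs,key=cv2.contourArea)).reshape(-1,2)
    P=(plane(C,c.astype(float),h/2)[:,:2]*1e4).astype(np.float32); M=cv2.moments(P)
    (a,b),(d1,d2),_=cv2.minAreaRect(P)
    return np.round([M["m10"]/M["m00"]/1e4,M["m01"]/M["m00"]/1e4,min(d1,d2)/1e4,max(d1,d2)/1e4],4)
def shot(n,name=None):
    s=env.get_state(); im=np.ascontiguousarray(viewer.get_image(n)[:,:,::-1]); C=cam(n,s)
    if name: cv2.imwrite("pics/"+name,im)
    return im,C,s
def goto(s,P):
    """rows' shift units (tool axes) from the measured pose to P"""
    A=R.from_quat(s["orientation"]).as_matrix(); return np.round(A.T@(np.array(P)-s["tcp_pos"])/.15,3)
''')
E
python3 - <<'E'
from h import *
s=env.get_state(); C=cam("wrist",s); im=cv2.imread("pics/w2.png")
for n,p in dict(E=(91,84),A=(476,53),D=(77,173),B=(494,214)).items(): print(n,ring(im,C,p,w=36 if n in"EA" else 28))
print("arm",plane(C,[(262,298),(350,307)],.1), goto(s,(.47,-.222,.2)))
T=cv2.imread("pics/top0.png")
E
```

```text
E [ 0.3914 -0.2225  0.0648  0.0654]
A [0.3591 0.2315 0.0596 0.0607]
D [ 0.4998 -0.2606  0.0507  0.0516]
B [0.5569 0.2897 0.0374 0.0409]
arm [[ 0.62318529 -0.01724681  0.1       ]
 [ 0.63487819  0.08151777  0.1       ]] [ 0.237 -1.48   0.302]
```

```bash
python3 -m inch '[[0,0,0,0.38,-0.74,0.3,-1],[0,0,0,0.38,-0.74,0.3,-1],[0,0,0,0.38,-0.74,0.3,-1],[0,0,0,0.38,-0.74,0.3,-1]]'
python3 -m inch '[[0,0,0,0.375,-0.74,0.76,-1],[0,0,0,0.375,-0.74,0.76,-1],[0,0,0,0.375,-0.74,0.76,-1],[0,0,0,0.375,-0.74,0.76,-1],[0,0,0,0.375,-0.74,0.76,-1],[0,0,0,0.375,-0.74,0.76,-1]]' 
python3 - <<'E'
from h import *
im,C,s=shot("wrist","w3.png"); p=proj(C,(.391,-.2225,.004))[0]
r=ring(im,C,p,w=85); print(s["tcp_pos"],p,r,goto(s,(r[0],r[1],.003)))
E
```

```text
clock: 6.6
tcp_pos: [0.4473, -0.1132, 0.1983]
orientation: [0.001, 1.0, -0.0, -0.001]
contact_force: [0.2, 0.7, -0.3]
grip_width: 0.0917
grip_force: 0.0
clock: 7.2
tcp_pos: [0.3931, -0.2223, 0.0858]
orientation: [0.001, 1.0, 0.0, 0.0]
contact_force: [-0.4, -0.2, -0.1]
grip_width: 0.092
grip_force: 0.0
[ 0.39311793 -0.22227367  0.0857793 ] [276.81663067 213.00283714] [ 0.3902 -0.2219  0.0648  0.0649] [0.02  0.002 0.552]
```

```bash
python3 -m inch '[[0,0,0,0.02,0.002,0.2,-1],[0,0,0,0.02,0.002,0.4,-1],[0,0,0,0.02,0.002,0.55,-1],[0,0,0,0.02,0.002,0.55,-1],[0,0,0,0.02,0.002,0.55,1],[0,0,0,0.02,0.002,0.55,1],[0,0,0,0.02,0.002,0.55,1],[0,0,0,0.02,0.002,0.55,1],[0,0,0,0.02,0.002,0.55,1]]' 30
python3 -m inch '[[0,0,0,0,0,-0.2,1],[0,0,0,0,0,-0.5,1],[0,0,0,0,0,-0.75,1],[0,0,0,0,0,-0.75,1],[0,0,0,0,0,-0.75,1]]' 30
python3 - <<'E'
from h import *
im,C,s=shot("wrist","w4.png"); print(s["tcp_pos"],s["grip_width"],s["contact_force"],goto(s,(.512,.0045,.105)))
E
```

```text
clock: 8.15
tcp_pos: [0.3892, -0.2223, 0.0041]
orientation: [0.001, 1.0, -0.0, 0.001]
contact_force: [-0.8, 1.4, 8.9]
grip_width: 0.0646
grip_force: 30.0
clock: 8.65
tcp_pos: [0.3887, -0.2222, 0.1164]
orientation: [0.0, 1.0, -0.001, 0.001]
contact_force: [-0.1, 1.0, -0.8]
grip_width: 0.0641
grip_force: 30.0
[ 0.38870889 -0.22218424  0.11643767] 0.06405847927661627 [-0.10218664  0.96429894 -0.80931089] [-0.821  1.512  0.076]
```

View pics/w4.png

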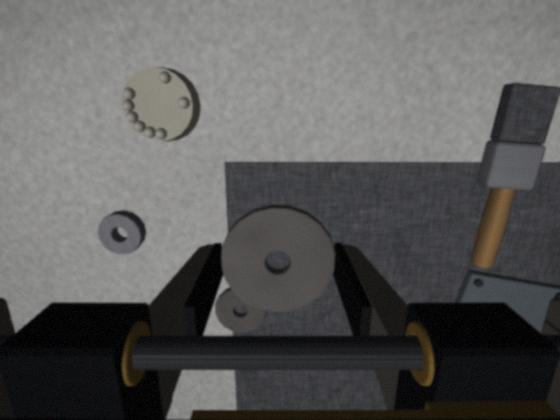

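```bash
python3 -m inch '[[0,0,0,-0.41,0.756,0,1],[0,0,0,-0.41,0.756,0,1],[0,0,0,-0.41,0.756,0,1],[0,0,0,-0.41,0.756,0,1]]'
python3 -m inch '[[0,0,0,-0.41,0.756,0.1,1],[0,0,0,-0.41,0.756,0.1,1],[0,0,0,-0.41,0.756,0.1,1],[0,0,0,-0.41,0.756,0.1,1],[0,0,0,-0.41,0.756,0.1,1],[0,0,0,-0.41,0.756,0.1,1]]' 
python3 - <<'E'
from h import *
im,C,s=shot("wrist","w5.png"); print(s["tcp_pos"],s["grip_width"])
p=proj(C,[(.512,.0045,.082),(s["tcp_pos"][0],s["tcp_pos"][1],s["tcp_pos"][2]+.004)]); print(p)
cv2.imwrite("pics/w5c.png",cv2.resize(im[200:320,210:350],None,fx=5,fy=5,interpolation=cv2.INTER_CUBIC))
E
```

```text
clock: 9.1
tcp_pos: [0.4502, -0.1058, 0.114]
orientation: [-0.001, 1.0, 0.001, -0.001]
contact_force: [0.4, -0.7, -1.6]
grip_width: 0.0641
grip_force: 30.0
clock: 9.7
tcp_pos: [0.5101, 0.0038, 0.0998]
orientation: [0.001, 1.0, -0.0, -0.001]
contact_force: [0.2, -1.1, 0.4]
grip_width: 0.064
grip_force: 30.0
[0.51010802 0.00375799 0.09977637] 0.06400226848389086
[[278.04988699 249.72704178]
 [276.73370866 262.36028992]]
```

View pics/w5c.png

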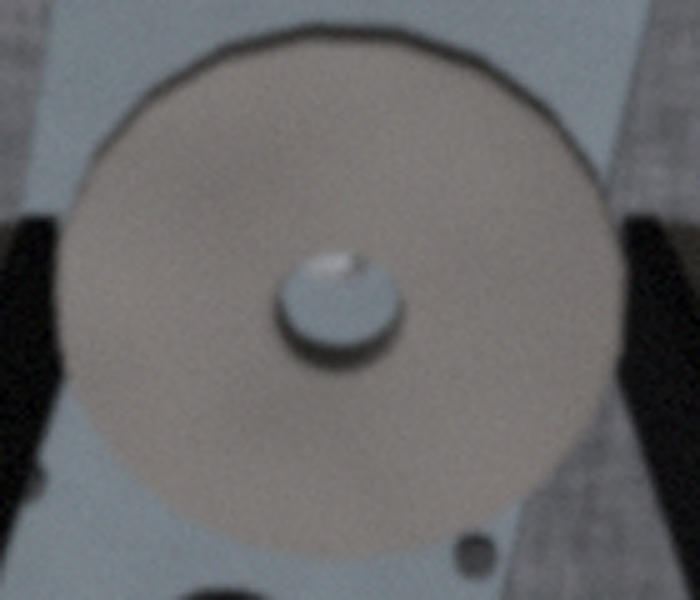

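```bash
python3 -m inch '[[0,0,0,-0.013,0.003,0,1],[0,0,0,-0.013,0.003,0.06,1],[0,0,0,-0.013,0.003,0.12,1],[0,0,0,-0.013,0.003,0.165,1],[0,0,0,-0.013,0.003,0.165,1]]'
python3 - <<'E'
from h import *
im,C,s=shot("wrist","w6.png"); print(s["tcp_pos"],s["grip_width"],s["contact_force"])
cv2.imwrite("pics/w6c.png",cv2.resize(im[220:300,230:330],None,fx=4,fy=4,interpolation=cv2.INTER_CUBIC))
E
```

```text
clock: 10.25
tcp_pos: [0.5123, 0.0052, 0.0745]
orientation: [0.0, 1.0, -0.0, -0.001]
contact_force: [0.7, -0.5, -0.8]
grip_width: 0.0641
grip_force: 30.0
[0.51231795 0.00517968 0.0744764 ] 0.06406535312172817 [ 0.69246222 -0.54943925 -0.75148119]
```

View pics/w6c.png

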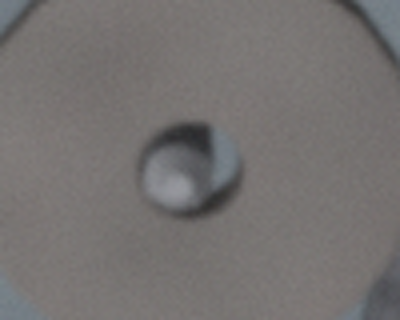

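```bash
python3 -m inch '[[0,0,0,0,-0.011,0,1],[0,0,0,0,-0.011,0,1],[0,0,0,0,-0.011,0.13,1],[0,0,0,0,-0.011,0.26,1],[0,0,0,0,-0.011,0.4,1],[0,0,0,0,-0.011,0.4,1],[0,0,0,0,-0.011,0.4,1],[0,0,0,0,-0.011,0.4,1]]'
python3 -m inch '[[0,0,0,0,0,0,-1],[0,0,0,0,0,0,-1],[0,0,0,0,0,0,-1],[0,0,0,0,0,0,-1],[0,0,0,0,0,0,-1]]'
python3 -m inch '[[0,0,0,0,0,-0.3,-1],[0,0,0,0,0,-0.6,-1],[0,0,0,0,0,-0.75,-1],[0,0,0,0,0,-0.75,-1],[0,0,0,0,0,-0.75,-1]]'
python3 - <<'E'
from h import *
im,C,s=shot("wrist","w7.png"); print(s["tcp_pos"])
print("stack ring",ring(im,C,proj(C,(.512,.0035,.014))[0],h=.028,w=70))
print(goto(s,(.3585,.2310,.085)))
cv2.imwrite("pics/w7c.png",cv2.resize(im[150:330,180:380],None,fx=3,fy=3,interpolation=cv2.INTER_CUBIC))
E
```

```text
clock: 11.1
tcp_pos: [0.5141, 0.0036, 0.0168]
orientation: [0.0, 1.0, -0.0, 0.001]
contact_force: [0.5, -0.9, -1.4]
grip_width: 0.0646
grip_force: 30.0
clock: 11.6
tcp_pos: [0.5134, 0.0036, 0.0159]
orientation: [0.0, 1.0, 0.0, 0.0]
contact_force: [-0.1, 0.8, -0.4]
grip_width: 0.0917
grip_force: 0.0
clock: 12.1
tcp_pos: [0.5133, 0.0036, 0.1283]
orientation: [0.0, 1.0, 0.0, 0.0]
contact_force: [-0.9, -0.3, -0.4]
grip_width: 0.0918
grip_force: 0.0
[0.51330986 0.003631   0.12827373]
stack ring [0.5155 0.0039 0.0619 0.0631]
[1.033 1.515 0.288]
```

View pics/w7c.png

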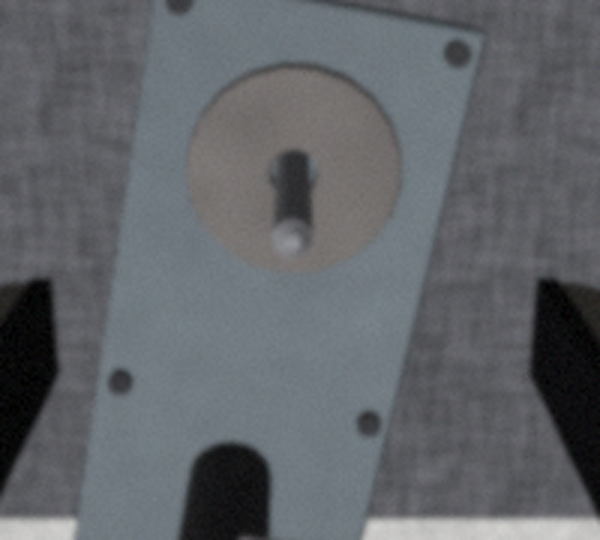

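Wheel 66 lies flat around the post (crop 295,165), with the post tip at (290,238). Next is wheel 59.

```bash
python3 -m inch '[[0,0,0,0.517,0.757,0,-1],[0,0,0,0.517,0.757,0,-1],[0,0,0,0.517,0.757,0,-1],[0,0,0,0.517,0.757,0,-1]]'
python3 -m inch '[[0,0,0,0.517,0.757,0.28,-1],[0,0,0,0.517,0.757,0.28,-1],[0,0,0,0.517,0.757,0.28,-1],[0,0,0,0.517,0.757,0.28,-1],[0,0,0,0.517,0.757,0.28,-1],[0,0,0,0.517,0.757,0.28,-1]]'
python3 - <<'E'
from h import *
im,C,s=shot("wrist","w8.png"); p=proj(C,(.3585,.231,.004))[0]
r=ring(im,C,p,w=80); print(s["tcp_pos"],p,r,goto(s,(r[0],r[1],.003)))
C7=cam("wrist",dict(tcp_pos=[.5133,.0036,.1283],orientation=[0,1,0,0])); print("tip",plane(C7,[(276.7,229.3)],.082))
E
```

```text
clock: 12.55
tcp_pos: [0.432, 0.1193, 0.1265]
orientation: [-0.001, 1.0, -0.0, -0.002]
contact_force: [0.4, -0.4, -0.2]
grip_width: 0.0917
grip_force: 0.0
clock: 13.15
tcp_pos: [0.359, 0.2301, 0.086]
orientation: [0.001, 1.0, -0.0, -0.0]
contact_force: [0.5, -0.4, 0.3]
grip_width: 0.092
grip_force: 0.0
[0.35898235 0.23008289 0.08599346] [278.28231685 214.93358746] [0.3574 0.2372 0.1071 0.1355] [0.01  0.048 0.553]
tip [[0.51211338 0.00339921 0.082     ]]
```

```bash
sed -i 's/m=(g<145)&/m=(g<lim)\&(g>60)\&/; s/w=45,steel=False/w=45,steel=False,lim=135/' h.py; python3 - <<'E'
from h import *
s=env.get_state(); C=cam("wrist",s); im=cv2.imread("pics/w8.png"); p=proj(C,(.3585,.231,.004))[0]
for w in(50,58,66):
  for l in (120,140): r=ring(im,C,p,w=w,lim=l); print(w,r,goto(s,(r[0],r[1],.003)))
f=cv2.GaussianBlur(im,(5,5),0)
for c in range(190,372,8): print(c,f[215,c].tolist(),end=" ")
E
```

```text
50 [0.3579 0.2312 0.0606 0.0622] [0.009 0.008 0.555]
50 [0.3572 0.2342 0.0701 0.0838] [0.014 0.028 0.555]
58 [0.3579 0.2312 0.0606 0.0622] [0.009 0.008 0.555]
58 [0.3566 0.2356 0.0767 0.0981] [0.018 0.038 0.555]
66 [0.3579 0.2312 0.0606 0.0622] [0.009 0.008 0.555]
66 [0.3571 0.2361 0.0878 0.1116] [0.014 0.041 0.555]
190 [57, 54, 54] 198 [55, 53, 52] 206 [56, 53, 53] 214 [61, 57, 57] 222 [61, 57, 57] 230 [61, 58, 57] 238 [57, 54, 53] 246 [65, 66, 69] 254 [61, 62, 65] 262 [61, 62, 65] 270 [52, 50, 51] 278 [105, 105, 105] 286 [90, 91, 93] 294 [65, 66, 68] 302 [62, 63, 66] 310 [63, 65, 67] 318 [129, 130, 131] 326 [128, 130, 130] 334 [132, 134, 134] 342 [126, 128, 128] 350 [120, 121, 121] 358 [126, 128, 128] 366 [125, 126, 126]
```

```bash
sed -i 's/(g>60)/(g>45)/' h.py; python3 -m inch '[[0,0,0,0.009,0.008,0.2,-1],[0,0,0,0.009,0.008,0.4,-1],[0,0,0,0.009,0.008,0.55,-1],[0,0,0,0.009,0.008,0.55,-1],[0,0,0,0.009,0.008,0.55,1],[0,0,0,0.009,0.008,0.55,1],[0,0,0,0.009,0.008,0.55,1],[0,0,0,0.009,0.008,0.55,1],[0,0,0,0.009,0.008,0.55,1]]' 30
python3 -m inch '[[0,0,0,0,0,-0.2,1],[0,0,0,0,0,-0.5,1],[0,0,0,0,0,-0.7,1],[0,0,0,0,0,-0.7,1],[0,0,0,0,0,-0.7,1]]' 30
cat >> h.py <<'E'
def bore(im,C,s,h=.008,below=.004):
    """bore of the held ring: circle of dark/bright edge around the ring's face, by the gradient-free way: face mask hole"""
    f=cv2.GaussianBlur(im,(0,0),1).astype(int); t=np.array(s["tcp_pos"]); zt=t[2]-below+h
    c=proj(C,(t[0],t[1],zt))[0]; th=np.linspace(0,2*np.pi,72,endpoint=False); E=[]
    ref=np.median([f[tuple(np.round(proj(C,(t[0]+.011*np.cos(a),t[1]+.011*np.sin(a),zt))[0]).astype(int)[::-1])] for a in th],axis=0)
    return c,ref
E
python3 - <<'E'
from h import *
im,C,s=shot("wrist","w9.png"); print(s["tcp_pos"],s["grip_width"],goto(s,(.5125,.0036,.105)))
c,ref=bore(im,C,s); x,y=np.round(c).astype(int); print(c,ref)
d=np.abs(cv2.GaussianBlur(im,(3,3),0).astype(int)-ref).max(2)
for yy in range(y-14,y+15,2): print(yy,d[yy,x-16:x+17:2].tolist())
E
```

```text
clock: 14.1
tcp_pos: [0.3575, 0.2323, 0.0045]
orientation: [0.0, 1.0, 0.0, 0.001]
contact_force: [-0.3, -0.4, 8.6]
grip_width: 0.0573
grip_force: 30.0
clock: 14.6
tcp_pos: [0.3573, 0.2323, 0.1093]
orientation: [0.0, 1.0, 0.001, 0.001]
contact_force: [0.9, 0.6, -1.5]
grip_width: 0.057
grip_force: 30.0
[0.3573148  0.23228308 0.10929296] 0.057042280490887075 [-1.035 -1.524  0.029]
[276.74260517 262.38359334] [68.  69.5 72. ]
248 [1.5, 0.5, 0.5, 1.0, 1.0, 1.0, 2.0, 4.0, 7.0, 6.0, 5.0, 5.0, 5.0, 5.0, 4.0, 2.0, 2.5]
250 [0.5, 2.0, 2.0, 2.0, 1.0, 2.0, 2.0, 15.0, 32.0, 34.0, 24.0, 14.5, 8.0, 4.0, 5.0, 4.0, 3.0]
252 [0.5, 1.0, 1.0, 2.5, 5.5, 9.0, 7.0, 32.0, 63.0, 66.0, 60.0, 50.5, 32.5, 13.0, 4.0, 3.0, 2.0]
254 [1.0, 2.5, 3.0, 9.0, 17.0, 17.0, 11.0, 34.0, 67.5, 72.5, 72.5, 72.0, 63.0, 33.5, 8.0, 5.0, 3.0]
256 [3.0, 3.0, 8.0, 17.0, 20.0, 18.0, 12.0, 31.0, 65.5, 70.5, 73.5, 75.0, 70.0, 54.0, 21.0, 5.0, 2.5]
258 [3.0, 5.0, 14.0, 19.0, 16.0, 17.0, 14.0, 29.0, 64.0, 71.0, 74.0, 74.0, 68.0, 60.0, 31.0, 5.0, 2.0]
260 [2.0, 7.0, 22.0, 20.0, 16.0, 15.0, 14.0, 27.0, 64.0, 70.0, 71.5, 70.5, 67.0, 62.0, 29.5, 4.0, 2.0]
262 [3.0, 8.5, 27.0, 25.0, 15.0, 14.0, 12.0, 29.0, 65.0, 70.5, 69.5, 67.5, 66.0, 59.0, 17.0, 1.5, 2.0]
264 [4.5, 7.0, 28.0, 36.0, 21.0, 14.0, 9.0, 31.0, 64.0, 68.5, 66.0, 66.0, 60.5, 36.0, 6.0, 4.0, 1.0]
266 [3.5, 6.0, 22.0, 40.0, 37.0, 27.0, 15.0, 27.0, 57.0, 59.0, 57.0, 50.5, 28.5, 10.0, 18.0, 2.5, 1.0]
268 [3.0, 5.0, 13.0, 35.0, 47.0, 45.0, 34.0, 3.0, 23.0, 21.0, 10.5, 5.0, 24.0, 26.0, 10.5, 1.0, 2.0]
270 [2.0, 3.0, 7.5, 19.0, 37.0, 47.0, 48.0, 42.0, 38.0, 37.0, 40.0, 39.0, 31.0, 16.0, 3.0, 3.0, 2.0]
272 [3.5, 2.0, 3.0, 7.0, 16.0, 29.0, 40.0, 45.0, 43.0, 42.0, 38.0, 29.0, 14.0, 3.5, 1.0, 1.0, 1.0]
274 [2.0, 2.0, 3.0, 3.5, 4.0, 8.5, 18.0, 20.5, 22.0, 19.5, 15.0, 7.5, 1.0, 2.0, 2.0, 2.0, 1.0]
276 [0.5, 0.5, 2.0, 2.5, 1.5, 3.0, 3.5, 3.5, 5.0, 4.0, 2.5, 1.5, 1.0, 3.0, 2.5, 0.5, 1.5]
```

```bash
python3 - <<'E'
s=open("h.py").read(); i=s.index("    return c,ref")
open("h.py","w").write(s[:i]+'''    d=np.abs(f-ref).max(2); k=np.zeros(d.shape,np.uint8); cv2.circle(k,tuple(np.round(c).astype(int).tolist()),18,1,-1)
    cs,_=cv2.findContours(((d>10)&(k>0)).astype(np.uint8),cv2.RETR_EXTERNAL,cv2.CHAIN_APPROX_NONE)
    k=max(cs,key=cv2.contourArea).reshape(-1,2).astype(float); P=(plane(C,cv2.convexHull(k.astype(np.float32)).reshape(-1,2),zt)[:,:2]*1e4).astype(np.float32)
    (a,b),r=cv2.minEnclosingCircle(P); M=cv2.moments(P)
    return np.round([M["m10"]/M["m00"]/1e4,M["m01"]/M["m00"]/1e4,r/1e4],4), np.round([M["m10"]/M["m00"]/1e4-t[0],M["m01"]/M["m00"]/1e4-t[1]],4)
''')
E
python3 -m inch '[[0,0,0,-0.517,-0.76,0,1],[0,0,0,-0.517,-0.76,0,1],[0,0,0,-0.517,-0.76,0,1],[0,0,0,-0.517,-0.76,0,1]]'
python3 -m inch '[[0,0,0,-0.517,-0.76,0.02,1],[0,0,0,-0.517,-0.76,0.02,1],[0,0,0,-0.517,-0.76,0.02,1],[0,0,0,-0.517,-0.76,0.02,1],[0,0,0,-0.517,-0.76,0.02,1],[0,0,0,-0.517,-0.76,0.02,1]]' 
python3 - <<'E'
from h import *
im,C,s=shot("wrist","w10.png"); print(s["tcp_pos"],s["grip_width"],s["contact_force"]); print(bore(im,C,s))
im9=cv2.imread("pics/w9.png"); s9=dict(tcp_pos=[.3573,.2323,.1093],orientation=[0,1,0,0]); print(bore(im9,cam("wrist",s9),s9))
im9=cv2.imread("pics/w4.png"); s9=dict(tcp_pos=[.3887,-.2222,.1164],orientation=[0,1,0,0]); print("66:",bore(im9,cam("wrist",s9),s9))
im9=cv2.imread("pics/w5.png"); s9=dict(tcp_pos=[.5101,.0038,.0998],orientation=[0,1,0,0]); print("66:",bore(im9,cam("wrist",s9),s9))
im9=cv2.imread("pics/w6.png"); s9=dict(tcp_pos=[.5123,.0052,.0745],orientation=[0,1,0,0]); print("66:",bore(im9,cam("wrist",s9),s9))
E
```

```text
clock: 15.05
tcp_pos: [0.4358, 0.115, 0.1074]
orientation: [0.002, 1.0, -0.001, -0.001]
contact_force: [0.1, 1.2, -0.8]
grip_width: 0.057
grip_force: 30.0
clock: 15.65
tcp_pos: [0.5104, 0.0049, 0.1047]
orientation: [0.0, 1.0, 0.0, -0.001]
contact_force: [0.1, 0.1, -0.6]
grip_width: 0.057
grip_force: 30.0
[0.51038383 0.00488267 0.10472517] 0.057002226130790076 [ 0.1291668   0.14653425 -0.62934832]
(array([0.5111, 0.0048, 0.0081]), array([ 0.0007, -0.0001]))
(array([0.3572, 0.2326, 0.0083]), array([-0.0001,  0.0003]))
66: (array([ 0.3892, -0.2221,  0.0078]), array([0.0005, 0.0001]))
66: (array([0.5107, 0.0038, 0.0082]), array([0.0006, 0.    ]))
66: (array([0.5126, 0.0053, 0.0083]), array([0.0003, 0.0001]))
```

```bash
python3 -m inch '[[0,0,0,-0.011,-0.004,0,1],[0,0,0,-0.011,-0.004,0,1],[0,0,0,-0.011,-0.004,0,1],[0,0,0,-0.011,-0.004,0,1]]'; for i in 1 2 3; do python3 -c "
from h import *
s=env.get_state(); im,C,s=shot('wrist'); print(s['tcp_pos'],bore(im,C,s))"; done
```

```text
clock: 16.1
tcp_pos: [0.5136, 0.0036, 0.1059]
orientation: [0.0, 1.0, -0.0, 0.0]
contact_force: [0.4, -0.3, -0.7]
grip_width: 0.0573
grip_force: 30.0
[0.51361309 0.00359894 0.10593178] (array([0.5141, 0.0035, 0.0081]), array([ 0.0005, -0.0001]))
[0.51361318 0.00348465 0.10594114] (array([0.5141, 0.0035, 0.0081]), array([ 0.0005, -0.    ]))
[0.51363371 0.00344721 0.10591057] (array([0.5141, 0.0034, 0.0081]), array([ 0.0005, -0.0001]))
```

```bash
python3 -m inch '[[0,0,0,0.004,0,0,1],[0,0,0,0.004,0,0.07,1],[0,0,0,0.004,0,0.14,1],[0,0,0,0.004,0,0.205,1],[0,0,0,0.004,0,0.205,1],[0,0,0,0.004,0,0.205,1]]'
python3 -m inch '[[0,0,0,0,0,0.12,1],[0,0,0,0,0,0.24,1],[0,0,0,0,0,0.335,1],[0,0,0,0,0,0.335,1],[0,0,0,0,0,0.335,1],[0,0,0,0,0,0.335,1]]'
python3 -m inch '[[0,0,0,0,0,0,-1],[0,0,0,0,0,0,-1],[0,0,0,0,0,0,-1],[0,0,0,0,0,0,-1]]'
python3 -m inch '[[0,0,0,0,0,-0.3,-1],[0,0,0,0,0,-0.6,-1],[0,0,0,0,0,-0.75,-1],[0,0,0,0,0,-0.75,-1],[0,0,0,0,0,-0.75,-1],[0,0,0,0,0,-0.75,-1]]'
python3 - <<'E'
from h import *
im,C,s=shot("wrist","w11.png"); print(s["tcp_pos"])
print("stack",ring(im,C,proj(C,(.512,.0035,.022))[0],h=.044,w=70))
print(goto(s,(.4995,-.2602,.085)))
E
```

```text
clock: 16.85
tcp_pos: [0.5127, 0.0033, 0.0745]
orientation: [0.0, 1.0, -0.0, -0.001]
contact_force: [-0.5, -0.6, -0.2]
grip_width: 0.0567
grip_force: 30.0
clock: 17.45
tcp_pos: [0.5137, 0.0033, 0.0257]
orientation: [0.0, 1.0, 0.0, 0.001]
contact_force: [-0.1, 0.6, -0.6]
grip_width: 0.0567
grip_force: 30.0
clock: 17.85
tcp_pos: [0.5132, 0.0033, 0.025]
orientation: [0.0, 1.0, 0.0, 0.0]
contact_force: [-0.3, 0.4, -1.3]
grip_width: 0.0866
grip_force: 0.0
clock: 18.45
tcp_pos: [0.5121, 0.0033, 0.136]
orientation: [0.0, 1.0, -0.0, -0.001]
contact_force: [0.9, 0.4, -0.0]
grip_width: 0.0918
grip_force: 0.0
[0.51206642 0.00331395 0.13604832]
stack [0.5131 0.004  0.0607 0.0609]
[ 0.082 -1.757  0.341]
```

```bash
python3 -m inch '[[0,0,0,0.04,-0.88,0,-1],[0,0,0,0.04,-0.88,0,-1],[0,0,0,0.04,-0.88,0,-1],[0,0,0,0.04,-0.88,0,-1]]'
python3 -m inch '[[0,0,0,0.04,-0.88,0.34,-1],[0,0,0,0.04,-0.88,0.34,-1],[0,0,0,0.04,-0.88,0.34,-1],[0,0,0,0.04,-0.88,0.34,-1],[0,0,0,0.04,-0.88,0.34,-1],[0,0,0,0.04,-0.88,0.34,-1],[0,0,0,0.04,-0.88,0.34,-1]]'
python3 - <<'E'
from h import *
im,C,s=shot("wrist","w12.png"); p=proj(C,(.4995,-.260,.004))[0]; print(s["tcp_pos"],p)
for l in (95,105,120):
  r=ring(im,C,p,w=56,lim=l); print(r,goto(s,(r[0],r[1],.003)))
E
```

```text
clock: 18.9
tcp_pos: [0.5061, -0.1317, 0.136]
orientation: [0.002, 1.0, -0.0, -0.001]
contact_force: [-0.6, -0.2, 0.1]
grip_width: 0.092
grip_force: 0.0
clock: 19.6
tcp_pos: [0.5012, -0.2593, 0.0865]
orientation: [-0.0, 1.0, 0.0, 0.0]
contact_force: [-0.6, 0.4, 0.0]
grip_width: 0.092
grip_force: 0.0
[ 0.50117333 -0.2593225   0.08654657] [276.25725057 213.29401522]
[ 0.4982 -0.2589  0.049   0.0508] [0.02  0.003 0.557]
[ 0.4982 -0.2592  0.0498  0.0508] [0.02  0.001 0.557]
[ 0.4983 -0.2597  0.0506  0.0508] [ 0.019 -0.003  0.557]
```

```bash
python3 -m inch '[[0,0,0,0.02,0.001,0.2,-1],[0,0,0,0.02,0.001,0.4,-1],[0,0,0,0.02,0.001,0.55,-1],[0,0,0,0.02,0.001,0.55,-1],[0,0,0,0.02,0.001,0.55,1],[0,0,0,0.02,0.001,0.55,1],[0,0,0,0.02,0.001,0.55,1],[0,0,0,0.02,0.001,0.55,1],[0,0,0,0.02,0.001,0.55,1],[0,0,0,0.02,0.001,0.55,1]]' 30
python3 -m inch '[[0,0,0,0,0,-0.2,1],[0,0,0,0,0,-0.5,1],[0,0,0,0,0,-0.7,1],[0,0,0,0,0,-0.7,1],[0,0,0,0,0,-0.7,1]]' 30
python3 -m inch '[[0,0,0,-0.048,0.876,0,1],[0,0,0,-0.048,0.876,0,1],[0,0,0,-0.048,0.876,0,1],[0,0,0,-0.048,0.876,0,1]]'
python3 -m inch '[[0,0,0,-0.048,0.876,0,1],[0,0,0,-0.048,0.876,0,1],[0,0,0,-0.048,0.876,0,1],[0,0,0,-0.048,0.876,0,1],[0,0,0,-0.048,0.876,0,1],[0,0,0,-0.048,0.876,0,1],[0,0,0,-0.048,0.876,0,1],[0,0,0,-0.048,0.876,0,1],[0,0,0,-0.048,0.876,0,1]]' 
python3 - <<'E'
from h import *
im,C,s=shot("wrist","w13.png"); b=bore(im,C,s); print(s["tcp_pos"],b); o=b[1]
print(goto(s,(.5134-o[0],.0036-o[1],.0325)))
E
```

```text
clock: 20.65
tcp_pos: [0.4981, -0.2606, 0.0043]
orientation: [0.0, 1.0, -0.0, 0.0]
contact_force: [0.0, 0.1, 5.1]
grip_width: 0.0501
grip_force: 30.0
clock: 21.15
tcp_pos: [0.498, -0.2606, 0.1092]
orientation: [0.0, 1.0, -0.0, 0.001]
contact_force: [-0.2, -0.4, -1.2]
grip_width: 0.0494
grip_force: 30.0
clock: 21.55
tcp_pos: [0.5036, -0.1256, 0.1069]
orientation: [-0.001, 1.0, 0.001, -0.002]
contact_force: [0.2, -0.8, -0.2]
grip_width: 0.0498
grip_force: 30.0
clock: 22.45
tcp_pos: [0.5125, 0.0016, 0.1088]
orientation: [0.001, 1.0, -0.0, 0.0]
contact_force: [-0.1, -0.1, 0.2]
grip_width: 0.0499
grip_force: 30.0
[0.51248317 0.00160431 0.10883068] (array([0.5122, 0.0017, 0.0079]), array([-0.0002,  0.0001]))
[-0.007  0.013  0.509]
```

```bash
python3 -m inch '[[0,0,0,-0.007,0.013,0,1],[0,0,0,-0.007,0.013,0,1],[0,0,0,-0.007,0.013,0.08,1],[0,0,0,-0.007,0.013,0.16,1],[0,0,0,-0.007,0.013,0.22,1],[0,0,0,-0.007,0.013,0.22,1]]'
python3 -m inch '[[0,0,0,0,0,0.1,1],[0,0,0,0,0,0.2,1],[0,0,0,0,0,0.29,1],[0,0,0,0,0,0.29,1],[0,0,0,0,0,0.29,1],[0,0,0,0,0,0.29,1]]'
python3 -m inch '[[0,0,0,0,0,0,-0.4],[0,0,0,0,0,0,-0.4],[0,0,0,0,0,0,-0.4],[0,0,0,0,0,0,-0.4]]'
python3 -m inch '[[0,0,0,0,0,-0.3,-1],[0,0,0,0,0,-0.6,-1],[0,0,0,0,0,-0.65,-1],[0,0,0,0,0,-0.65,-1],[0,0,0,0,0,-0.65,-1],[0,0,0,0,0,-0.65,-1]]'
python3 - <<'E'
from h import *
im,C,s=shot("wrist","w14.png"); print(s["tcp_pos"])
print("stack",ring(im,C,proj(C,(.512,.0035,.026))[0],h=.060,w=70))
print(goto(s,(.427,.377,.13)))
E
```

```text
clock: 23.1
tcp_pos: [0.5121, 0.0043, 0.0739]
orientation: [0.0, 1.0, -0.0, -0.002]
contact_force: [-0.9, -0.2, -0.2]
grip_width: 0.0495
grip_force: 30.0
clock: 23.7
tcp_pos: [0.5139, 0.0042, 0.0328]
orientation: [0.0, 1.0, -0.0, 0.0]
contact_force: [-0.4, 1.7, 0.2]
grip_width: 0.0498
grip_force: 30.0
clock: 24.1
tcp_pos: [0.5136, 0.0043, 0.0325]
orientation: [0.0, 1.0, 0.0, 0.0]
contact_force: [-1.0, 0.3, -0.8]
grip_width: 0.0641
grip_force: 0.0
clock: 24.7
tcp_pos: [0.5124, 0.0042, 0.1283]
orientation: [0.0, 1.0, -0.0, -0.001]
contact_force: [0.2, 0.1, -0.9]
grip_width: 0.0919
grip_force: 0.0
[0.51237482 0.00423291 0.12832243]
stack [0.5107 0.004  0.0592 0.0594]
[ 0.571  2.485 -0.01 ]
```

```bash
python3 -m inch '[[0,0,0,0.19,0.828,0,-1],[0,0,0,0.19,0.828,0,-1],[0,0,0,0.19,0.828,0,-1],[0,0,0,0.19,0.828,0,-1]]'
python3 -m inch '[[0,0,0,0.19,0.828,0,-1],[0,0,0,0.19,0.828,0,-1],[0,0,0,0.19,0.828,0,-1],[0,0,0,0.19,0.828,0,-1]]'
python3 -m inch '[[0,0,0,0.19,0.828,0.27,-1],[0,0,0,0.19,0.828,0.27,-1],[0,0,0,0.19,0.828,0.27,-1],[0,0,0,0.19,0.828,0.27,-1],[0,0,0,0.19,0.828,0.27,-1],[0,0,0,0.19,0.828,0.27,-1],[0,0,0,0.19,0.828,0.27,-1]]'
python3 - <<'E'
from h import *
im,C,s=shot("wrist","w15.png"); p=proj(C,(.427,.377,.004))[0]; print(s["tcp_pos"],p)
for l in (95,105,120):
  r=ring(im,C,p,w=50,lim=l); print(r,goto(s,(r[0],r[1],.003)))
E
```

```text
clock: 25.15
tcp_pos: [0.4837, 0.1309, 0.1287]
orientation: [-0.001, 1.0, 0.0, -0.001]
contact_force: [-0.1, -0.4, 0.2]
grip_width: 0.0919
grip_force: 0.0
clock: 25.55
tcp_pos: [0.4562, 0.2545, 0.129]
orientation: [-0.001, 1.0, -0.0, -0.0]
contact_force: [1.0, -0.3, -0.5]
grip_width: 0.092
grip_force: 0.0
clock: 26.25
tcp_pos: [0.429, 0.3754, 0.0896]
orientation: [0.001, 1.0, -0.0, 0.0]
contact_force: [0.1, -0.2, 0.0]
grip_width: 0.0922
grip_force: 0.0
[0.42896928 0.3754152  0.08964695] [279.04010692 211.81021545]
[0.4258 0.3776 0.0457 0.0476] [0.021 0.015 0.578]
[0.426  0.3775 0.0474 0.0493] [0.02  0.014 0.578]
[0.4283 0.377  0.0818 0.0851] [0.005 0.011 0.578]
```

```bash
python3 -m inch '[[0,0,0,0.021,0.014,0.2,-1],[0,0,0,0.021,0.014,0.4,-1],[0,0,0,0.021,0.014,0.57,-1],[0,0,0,0.021,0.014,0.57,-1],[0,0,0,0.021,0.014,0.57,1],[0,0,0,0.021,0.014,0.57,1],[0,0,0,0.021,0.014,0.57,1],[0,0,0,0.021,0.014,0.57,1],[0,0,0,0.021,0.014,0.57,1],[0,0,0,0.021,0.014,0.57,1]]' 30
python3 -m inch '[[0,0,0,0,0,-0.2,1],[0,0,0,0,0,-0.5,1],[0,0,0,0,0,-0.7,1],[0,0,0,0,0,-0.7,1],[0,0,0,0,0,-0.7,1]]' 30
python3 -m inch '[[0,0,0,-0.195,-0.831,0,1],[0,0,0,-0.195,-0.831,0,1],[0,0,0,-0.195,-0.831,0,1],[0,0,0,-0.195,-0.831,0,1]]'
python3 -m inch '[[0,0,0,-0.195,-0.831,0,1],[0,0,0,-0.195,-0.831,0,1],[0,0,0,-0.195,-0.831,0,1],[0,0,0,-0.195,-0.831,0,1]]'
python3 -m inch '[[0,0,0,-0.195,-0.831,0,1],[0,0,0,-0.195,-0.831,0,1],[0,0,0,-0.195,-0.831,0,1],[0,0,0,-0.195,-0.831,0,1],[0,0,0,-0.195,-0.831,0,1],[0,0,0,-0.195,-0.831,0,1],[0,0,0,-0.195,-0.831,0,1],[0,0,0,-0.195,-0.831,0,1],[0,0,0,-0.195,-0.831,0,1]]' 
python3 - <<'E'
from h import *
im,C,s=shot("wrist","w16.png"); b=bore(im,C,s); print(s["tcp_pos"],b); o=b[1]
print(goto(s,(.5134-o[0],.0038-o[1],.0405)))
E
```

```text
clock: 27.3
tcp_pos: [0.4251, 0.3791, 0.0041]
orientation: [0.0, 1.0, 0.0, 0.0]
contact_force: [0.9, -0.2, 0.6]
grip_width: 0.0458
grip_force: 0.1
clock: 27.8
tcp_pos: [0.4253, 0.3792, 0.1093]
orientation: [0.0, 1.0, 0.0, 0.001]
contact_force: [0.2, 0.3, -1.1]
grip_width: 0.0062
grip_force: 0.0
clock: 28.2
tcp_pos: [0.4533, 0.2508, 0.1071]
orientation: [0.002, 1.0, -0.001, -0.002]
contact_force: [0.3, 1.2, -0.2]
grip_width: 0.0003
grip_force: 0.0
clock: 28.6
tcp_pos: [0.4832, 0.1276, 0.1077]
orientation: [0.002, 1.0, -0.0, -0.001]
contact_force: [-0.3, -0.2, 0.6]
grip_width: 0.0004
grip_force: 0.0
clock: 29.5
tcp_pos: [0.5125, 0.0057, 0.1089]
orientation: [-0.0, 1.0, 0.0, 0.0]
contact_force: [-0.1, -0.0, 0.7]
grip_width: -0.0
grip_force: 0.0
[0.51254488 0.00568861 0.1088618 ] (array([0.5128, 0.0063, 0.0109]), array([0.0002, 0.0006]))
[-0.004 -0.017  0.456]
```

```bash
python3 -m inch '[[0,0,0,0.195,0.831,0,-0.4],[0,0,0,0.195,0.831,0,-0.4],[0,0,0,0.195,0.831,0,-0.4],[0,0,0,0.195,0.831,0,-0.4]]'
python3 -m inch '[[0,0,0,0.195,0.831,0,-0.4],[0,0,0,0.195,0.831,0,-0.4],[0,0,0,0.195,0.831,0,-0.4],[0,0,0,0.195,0.831,0,-0.4]]'
python3 -m inch '[[0,0,0,0.195,0.831,0.1,-0.4],[0,0,0,0.195,0.831,0.1,-0.4],[0,0,0,0.195,0.831,0.1,-0.4],[0,0,0,0.195,0.831,0.1,-0.4],[0,0,0,0.195,0.831,0.1,-0.4],[0,0,0,0.195,0.831,0.1,-0.4],[0,0,0,0.195,0.831,0.1,-0.4]]'
python3 - <<'E'
from h import *
im,C,s=shot("wrist","w17.png"); p=proj(C,(.426,.3775,.004))[0]; print(s["tcp_pos"],s["grip_width"],p)
for l in (85,95,105):
  r=ring(im,C,p,w=45,lim=l); print(r,goto(s,(r[0],r[1],.003)))
E
```

```text
clock: 29.95
tcp_pos: [0.4827, 0.1324, 0.109]
orientation: [-0.001, 1.0, 0.0, 0.0]
contact_force: [-0.1, -0.9, 0.2]
grip_width: 0.0303
grip_force: 0.0
clock: 30.35
tcp_pos: [0.4542, 0.2565, 0.109]
orientation: [-0.001, 1.0, 0.0, 0.0]
contact_force: [0.7, 0.5, -0.4]
grip_width: 0.0627
grip_force: 0.0
clock: 31.05
tcp_pos: [0.4257, 0.3775, 0.094]
orientation: [0.001, 1.0, -0.0, -0.0]
contact_force: [0.3, -0.3, -0.7]
grip_width: 0.0644
grip_force: 0.0
[0.42570974 0.37748147 0.09398471] 0.06444140149644312 [277.18382329 212.86588305]
[0.4239 0.3722 0.0443 0.0453] [ 0.012 -0.035  0.607]
[0.4239 0.3721 0.0458 0.0466] [ 0.012 -0.036  0.607]
[0.4241 0.3721 0.0472 0.0484] [ 0.011 -0.036  0.607]
```

View pics/w17.png

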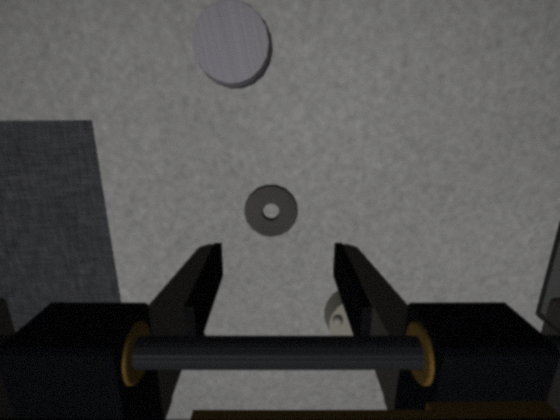

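The wheel slipped out of an unfinished grip; it lies flat at pixel (271,211). I grasp it again from a narrower opening.

```bash
python3 -m inch '[[0,0,0,0.012,-0.036,0.2,-0.4],[0,0,0,0.012,-0.036,0.4,-0.4],[0,0,0,0.012,-0.036,0.595,-0.4],[0,0,0,0.012,-0.036,0.6,-0.4],[0,0,0,0.012,-0.036,0.6,1],[0,0,0,0.012,-0.036,0.6,1],[0,0,0,0.012,-0.036,0.6,1],[0,0,0,0.012,-0.036,0.6,1],[0,0,0,0.012,-0.036,0.6,1],[0,0,0,0.012,-0.036,0.6,1]]' 30
python3 -m inch '[[0,0,0,0,0,0,1],[0,0,0,0,0,-0.2,1],[0,0,0,0,0,-0.5,1],[0,0,0,0,0,-0.7,1],[0,0,0,0,0,-0.7,1],[0,0,0,0,0,-0.7,1]]' 30
python3 -c "
from h import *
s=env.get_state();print(goto(s,(.513,.0038,.108)))"
```

```text
clock: 32.1
tcp_pos: [0.4238, 0.3738, 0.0048]
orientation: [0.0, 1.0, 0.0, 0.001]
contact_force: [0.5, -2.6, 7.1]
grip_width: 0.0427
grip_force: 30.0
clock: 32.7
tcp_pos: [0.4234, 0.3738, 0.1094]
orientation: [0.0, 1.0, 0.001, 0.001]
contact_force: [-0.6, -1.7, -1.0]
grip_width: 0.043
grip_force: 30.0
[-0.598 -2.467  0.007]
```

```bash
python3 -m inch '[[0,0,0,-0.2,-0.822,0,1],[0,0,0,-0.2,-0.822,0,1],[0,0,0,-0.2,-0.822,0,1],[0,0,0,-0.2,-0.822,0,1]]'
python3 -m inch '[[0,0,0,-0.2,-0.822,0,1],[0,0,0,-0.2,-0.822,0,1],[0,0,0,-0.2,-0.822,0,1],[0,0,0,-0.2,-0.822,0,1]]'
python3 -m inch '[[0,0,0,-0.2,-0.822,0,1],[0,0,0,-0.2,-0.822,0,1],[0,0,0,-0.2,-0.822,0,1],[0,0,0,-0.2,-0.822,0,1],[0,0,0,-0.2,-0.822,0,1],[0,0,0,-0.2,-0.822,0,1],[0,0,0,-0.2,-0.822,0,1],[0,0,0,-0.2,-0.822,0,1],[0,0,0,-0.2,-0.822,0,1]]' 
python3 - <<'E'
from h import *
im,C,s=shot("wrist","w18.png"); b=bore(im,C,s); print(s["tcp_pos"],b); o=b[1]
print(goto(s,(.5134-o[0],.0038-o[1],.0405)))
E
```

```text
clock: 33.1
tcp_pos: [0.4523, 0.2469, 0.1071]
orientation: [0.002, 1.0, -0.001, -0.002]
contact_force: [-0.0, 0.5, 0.1]
grip_width: 0.0428
grip_force: 30.0
clock: 33.5
tcp_pos: [0.4829, 0.125, 0.1077]
orientation: [0.002, 1.0, -0.0, -0.001]
contact_force: [-1.2, -0.3, -1.9]
grip_width: 0.0426
grip_force: 30.0
clock: 34.4
tcp_pos: [0.513, 0.0043, 0.1089]
orientation: [-0.0, 1.0, 0.0, 0.0]
contact_force: [0.2, -0.2, 0.3]
grip_width: 0.0426
grip_force: 30.0
[0.51300438 0.00431474 0.10886597] (array([0.513 , 0.0047, 0.008 ]), array([-0.    ,  0.0004]))
[-0.003 -0.006  0.456]
```

```bash
python3 -m inch '[[0,0,0,-0.003,-0.006,0,1],[0,0,0,-0.003,-0.006,0.08,1],[0,0,0,-0.003,-0.006,0.16,1],[0,0,0,-0.003,-0.006,0.22,1],[0,0,0,-0.003,-0.006,0.22,1]]'
python3 -m inch '[[0,0,0,0,0,0.1,1],[0,0,0,0,0,0.2,1],[0,0,0,0,0,0.235,1],[0,0,0,0,0,0.235,1],[0,0,0,0,0,0.235,1],[0,0,0,0,0,0.235,1]]'
python3 -m inch '[[0,0,0,0,0,0,-0.4],[0,0,0,0,0,0,-0.4],[0,0,0,0,0,0,-0.4],[0,0,0,0,0,0,-0.4]]'
python3 -m inch '[[0,0,0,0,0,-0.3,-0.4],[0,0,0,0,0,-0.6,-0.4],[0,0,0,0,0,-0.6,-0.4],[0,0,0,0,0,-0.6,-0.4],[0,0,0,0,0,-0.6,-0.4]]'
python3 - <<'E'
from h import *
im,C,s=shot("wrist","w19.png"); print(s["tcp_pos"])
print("stack",ring(im,C,proj(C,(.512,.0035,.03))[0],h=.076,w=70))
print(goto(s,(.5565,.2892,.13)))
E
```

```text
clock: 34.95
tcp_pos: [0.5121, 0.0027, 0.0739]
orientation: [0.0, 1.0, -0.0, -0.002]
contact_force: [-0.5, -1.4, -0.8]
grip_width: 0.0427
grip_force: 30.0
clock: 35.55
tcp_pos: [0.514, 0.0027, 0.0412]
orientation: [0.0, 1.0, 0.0, 0.001]
contact_force: [0.1, 0.2, -0.4]
grip_width: 0.0422
grip_force: 30.0
clock: 35.95
tcp_pos: [0.5136, 0.0027, 0.0407]
orientation: [0.0, 1.0, -0.0, 0.0]
contact_force: [0.0, -0.4, -0.6]
grip_width: 0.0645
grip_force: 0.0
clock: 36.45
tcp_pos: [0.5126, 0.0027, 0.1296]
orientation: [0.0, 1.0, -0.0, -0.001]
contact_force: [0.5, -0.2, -0.6]
grip_width: 0.0643
grip_force: 0.0
[0.51263383 0.00272106 0.12958851]
stack [0.5084 0.0039 0.0568 0.0572]
[-0.291  1.91  -0.003]
```

```bash
python3 -m inch '[[0,0,0,-0.145,0.955,0,-0.4],[0,0,0,-0.145,0.955,0,-0.4],[0,0,0,-0.145,0.955,0,-0.4],[0,0,0,-0.145,0.955,0,-0.4]]'
python3 -m inch '[[0,0,0,-0.145,0.955,0.25,-0.4],[0,0,0,-0.145,0.955,0.25,-0.4],[0,0,0,-0.145,0.955,0.25,-0.4],[0,0,0,-0.145,0.955,0.25,-0.4],[0,0,0,-0.145,0.955,0.25,-0.4],[0,0,0,-0.145,0.955,0.25,-0.4],[0,0,0,-0.145,0.955,0.25,-0.4]]'
python3 - <<'E'
from h import *
im,C,s=shot("wrist","w20.png"); p=proj(C,(.5565,.2892,.004))[0]; print(s["tcp_pos"],s["grip_width"],p)
for l in (85,95,105):
  r=ring(im,C,p,w=42,lim=l); print(r,goto(s,(r[0],r[1],.003)))
E
```

```text
clock: 36.9
tcp_pos: [0.5354, 0.1503, 0.1291]
orientation: [-0.001, 1.0, 0.0, -0.001]
contact_force: [1.0, -0.0, -0.3]
grip_width: 0.0647
grip_force: 0.0
clock: 37.6
tcp_pos: [0.5571, 0.2877, 0.093]
orientation: [0.001, 1.0, -0.0, -0.0]
contact_force: [-0.2, -0.9, 0.2]
grip_width: 0.0642
grip_force: 0.0
[0.5570819  0.28768295 0.0930487 ] 0.06417699821177138 [278.97969193 212.25542463]
[0.5548 0.29   0.0337 0.0351] [0.015 0.016 0.6  ]
[0.555  0.29   0.0354 0.0368] [0.014 0.016 0.6  ]
[0.5552 0.29   0.037  0.0377] [0.012 0.016 0.6  ]
```

```bash
python3 -m inch '[[0,0,0,0.012,0.014,0.2,-0.4],[0,0,0,0.012,0.014,0.4,-0.4],[0,0,0,0.012,0.014,0.59,-0.4],[0,0,0,0.012,0.014,0.59,-0.4],[0,0,0,0.012,0.014,0.59,1],[0,0,0,0.012,0.014,0.59,1],[0,0,0,0.012,0.014,0.59,1],[0,0,0,0.012,0.014,0.59,1],[0,0,0,0.012,0.014,0.59,1],[0,0,0,0.012,0.014,0.59,1]]' 30
python3 -m inch '[[0,0,0,0,0,0,1],[0,0,0,0,0,0,1],[0,0,0,0,0,-0.2,1],[0,0,0,0,0,-0.5,1],[0,0,0,0,0,-0.7,1],[0,0,0,0,0,-0.7,1]]' 30
python3 -m inch '[[0,0,0,0.14,-0.955,0,1],[0,0,0,0.14,-0.955,0,1],[0,0,0,0.14,-0.955,0,1],[0,0,0,0.14,-0.955,0,1]]'
python3 -m inch '[[0,0,0,0.14,-0.955,0,1],[0,0,0,0.14,-0.955,0,1],[0,0,0,0.14,-0.955,0,1],[0,0,0,0.14,-0.955,0,1],[0,0,0,0.14,-0.955,0,1],[0,0,0,0.14,-0.955,0,1],[0,0,0,0.14,-0.955,0,1],[0,0,0,0.14,-0.955,0,1],[0,0,0,0.14,-0.955,0,1]]'
python3 - <<'E'
from h import *
im,C,s=shot("wrist","w21.png"); b=bore(im,C,s); print(s["tcp_pos"],b); o=b[1]
print(goto(s,(.5134-o[0],.0038-o[1],.0485)))
E
```

```text
clock: 38.65
tcp_pos: [0.5559, 0.2914, 0.0056]
orientation: [0.0, 1.0, 0.0, 0.001]
contact_force: [-1.1, -1.7, 6.6]
grip_width: 0.035
grip_force: 30.0
clock: 39.25
tcp_pos: [0.5581, 0.2928, 0.1144]
orientation: [0.0, 1.0, 0.002, 0.003]
contact_force: [-0.7, -0.2, -0.7]
grip_width: 0.0347
grip_force: 30.0
clock: 39.65
tcp_pos: [0.532, 0.1436, 0.1085]
orientation: [0.002, 1.0, -0.001, -0.002]
contact_force: [-0.5, 0.1, -0.2]
grip_width: 0.035
grip_force: 30.0
clock: 40.55
tcp_pos: [0.5133, 0.0057, 0.1095]
orientation: [-0.0, 1.0, 0.0, -0.0]
contact_force: [0.4, 0.6, -0.1]
grip_width: 0.0346
grip_force: 30.0
[0.51329006 0.00566793 0.10950045] (array([0.5122, 0.0057, 0.008 ]), array([-0.0011, -0.    ]))
[-0.008 -0.012  0.407]
```

```bash
python3 -m inch '[[0,0,0,-0.008,-0.012,0,1],[0,0,0,-0.008,-0.012,0.08,1],[0,0,0,-0.008,-0.012,0.16,1],[0,0,0,-0.008,-0.012,0.22,1],[0,0,0,-0.008,-0.012,0.22,1]]'
python3 -m inch '[[0,0,0,0,0,0.1,1],[0,0,0,0,0,0.185,1],[0,0,0,0,0,0.185,1],[0,0,0,0,0,0.185,1],[0,0,0,0,0,0.185,1]]'
python3 -m inch '[[0,0,0,0,0,0,-0.4],[0,0,0,0,0,0,-0.4],[0,0,0,0,0,0,-0.4],[0,0,0,0,0,0,-0.4]]'
python3 -m inch '[[0,0,0,0,0,-0.3,-0.4],[0,0,0,0,0,-0.55,-0.4],[0,0,0,0,0,-0.55,-0.4],[0,0,0,0,0,-0.55,-0.4],[0,0,0,0,0,-0.55,-0.4]]'
python3 - <<'E'
from h import *
im,C,s=shot("wrist","w22.png"); print(s["tcp_pos"])
print(goto(s,(.566,-.401,.13)))
E
```

```text
clock: 41.1
tcp_pos: [0.513, 0.003, 0.0747]
orientation: [0.0, 1.0, -0.0, -0.002]
contact_force: [0.5, -0.5, 0.7]
grip_width: 0.0349
grip_force: 30.0
clock: 41.6
tcp_pos: [0.5146, 0.0031, 0.0492]
orientation: [0.0, 1.0, 0.0, 0.0]
contact_force: [0.5, 0.4, 0.4]
grip_width: 0.0357
grip_force: 30.0
clock: 42.0
tcp_pos: [0.5145, 0.003, 0.049]
orientation: [0.0, 1.0, 0.0, 0.0]
contact_force: [0.1, -0.1, -0.7]
grip_width: 0.0637
grip_force: 0.0
clock: 42.5
tcp_pos: [0.5136, 0.003, 0.1305]
orientation: [0.0, 1.0, -0.0, -0.001]
contact_force: [0.0, 0.1, -0.5]
grip_width: 0.0642
grip_force: 0.0
[0.51362241 0.00301282 0.13046216]
[-0.351 -2.693  0.003]
```

```bash
python3 -m inch '[[0,0,0,-0.117,-0.898,0,-0.4],[0,0,0,-0.117,-0.898,0,-0.4],[0,0,0,-0.117,-0.898,0,-0.4],[0,0,0,-0.117,-0.898,0,-0.4]]'
python3 -m inch '[[0,0,0,-0.117,-0.898,0,-0.4],[0,0,0,-0.117,-0.898,0,-0.4],[0,0,0,-0.117,-0.898,0,-0.4],[0,0,0,-0.117,-0.898,0,-0.4]]'
python3 -m inch '[[0,0,0,-0.117,-0.898,0.25,-0.4],[0,0,0,-0.117,-0.898,0.25,-0.4],[0,0,0,-0.117,-0.898,0.25,-0.4],[0,0,0,-0.117,-0.898,0.25,-0.4],[0,0,0,-0.117,-0.898,0.25,-0.4],[0,0,0,-0.117,-0.898,0.25,-0.4],[0,0,0,-0.117,-0.898,0.25,-0.4]]'
python3 - <<'E'
from h import *
im,C,s=shot("wrist","w23.png"); p=proj(C,(.566,-.401,.004))[0]; print(s["tcp_pos"],s["grip_width"],p)
for l in (85,95,105):
  r=ring(im,C,p,w=40,lim=l); print(r,goto(s,(r[0],r[1],.003)))
E
```

```text
clock: 42.95
tcp_pos: [0.5318, -0.1351, 0.1301]
orientation: [0.002, 1.0, -0.0, -0.001]
contact_force: [0.3, 1.8, -1.0]
grip_width: 0.0645
grip_force: 0.0
clock: 43.35
tcp_pos: [0.5494, -0.2694, 0.1301]
orientation: [0.002, 1.0, -0.0, -0.0]
contact_force: [0.5, 1.2, 0.4]
grip_width: 0.0641
grip_force: 0.0
clock: 44.05
tcp_pos: [0.567, -0.3992, 0.0941]
orientation: [-0.0, 1.0, 0.0, -0.0]
contact_force: [0.5, -0.8, 0.2]
grip_width: 0.0644
grip_force: 0.0
[ 0.56703929 -0.39924741  0.0941185 ] 0.06443389025400063 [275.00050006 211.32370595]
[ 0.5685 -0.4     0.0288  0.0301] [-0.01  -0.005  0.607]
[ 0.5686 -0.4     0.0307  0.0314] [-0.01  -0.005  0.607]
[ 0.5688 -0.4     0.0312  0.0329] [-0.012 -0.005  0.607]
```

```bash
python3 -m inch '[[0,0,0,-0.008,0.003,0.2,-0.4],[0,0,0,-0.008,0.003,0.4,-0.4],[0,0,0,-0.008,0.003,0.595,-0.4],[0,0,0,-0.008,0.003,0.6,-0.4],[0,0,0,-0.008,0.003,0.6,1],[0,0,0,-0.008,0.003,0.6,1],[0,0,0,-0.008,0.003,0.6,1],[0,0,0,-0.008,0.003,0.6,1],[0,0,0,-0.008,0.003,0.6,1],[0,0,0,-0.008,0.003,0.6,1]]' 30
python3 -m inch '[[0,0,0,0,0,0,1],[0,0,0,0,0,0,1],[0,0,0,0,0,-0.2,1],[0,0,0,0,0,-0.5,1],[0,0,0,0,0,-0.7,1],[0,0,0,0,0,-0.7,1],[0,0,0,0,0,-0.7,1]]' 30
python3 -m inch '[[0,0,0,0.123,0.897,0,1],[0,0,0,0.123,0.897,0,1],[0,0,0,0.123,0.897,0,1],[0,0,0,0.123,0.897,0,1]]'
python3 -m inch '[[0,0,0,0.123,0.897,0,1],[0,0,0,0.123,0.897,0,1],[0,0,0,0.123,0.897,0,1],[0,0,0,0.123,0.897,0,1]]'
python3 -m inch '[[0,0,0,0.123,0.897,0,1],[0,0,0,0.123,0.897,0,1],[0,0,0,0.123,0.897,0,1],[0,0,0,0.123,0.897,0,1],[0,0,0,0.123,0.897,0,1],[0,0,0,0.123,0.897,0,1],[0,0,0,0.123,0.897,0,1],[0,0,0,0.123,0.897,0,1],[0,0,0,0.123,0.897,0,1]]'
python3 - <<'E'
from h import *
im,C,s=shot("wrist","w24.png"); b=bore(im,C,s); print(s["tcp_pos"],b); o=b[1]
print(goto(s,(.5134-o[0],.0038-o[1],.0565)))
E
```

```text
clock: 45.1
tcp_pos: [0.5683, -0.4008, 0.0045]
orientation: [0.0, 1.0, -0.0, 0.0]
contact_force: [-0.2, 0.9, 4.6]
grip_width: 0.0287
grip_force: 30.0
clock: 45.8
tcp_pos: [0.5681, -0.4008, 0.1093]
orientation: [0.0, 1.0, -0.0, 0.0]
contact_force: [-0.8, 0.5, -1.1]
grip_width: 0.0285
grip_force: 30.0
clock: 46.2
tcp_pos: [0.5472, -0.2615, 0.1067]
orientation: [-0.001, 1.0, 0.002, -0.002]
contact_force: [0.6, 1.3, -0.9]
grip_width: 0.0284
grip_force: 30.0
clock: 46.6
tcp_pos: [0.5295, -0.1284, 0.1074]
orientation: [-0.001, 1.0, 0.001, -0.002]
contact_force: [-0.8, -1.1, -0.4]
grip_width: 0.0283
grip_force: 30.0
clock: 47.5
tcp_pos: [0.513, 0.0023, 0.1088]
orientation: [0.001, 1.0, -0.0, -0.0]
contact_force: [-0.1, 0.1, -0.2]
grip_width: 0.0287
grip_force: 30.0
[0.51302279 0.00229705 0.10879561] (array([0.5134, 0.0022, 0.0083]), array([ 0.0004, -0.0001]))
[0.    0.011 0.349]
```

```bash
python3 -m inch '[[0,0,0,0,0.009,0,1],[0,0,0,0,0.009,0.08,1],[0,0,0,0,0.009,0.16,1],[0,0,0,0,0.009,0.22,1],[0,0,0,0,0.009,0.22,1]]'
python3 -m inch '[[0,0,0,0,0,0.1,1],[0,0,0,0,0,0.13,1],[0,0,0,0,0,0.13,1],[0,0,0,0,0,0.13,1],[0,0,0,0,0,0.13,1]]'
python3 -m inch '[[0,0,0,0,0,0,-0.4],[0,0,0,0,0,0,-0.4],[0,0,0,0,0,0,-0.4],[0,0,0,0,0,0,-0.4]]'
python3 -m inch '[[0,0,0,0,0,-0.3,-0.4],[0,0,0,0,0,-0.5,-0.4],[0,0,0,0,0,-0.5,-0.4],[0,0,0,0,0,-0.5,-0.4],[0,0,0,0,0,-0.5,-0.4]]'
python3 - <<'E'
from h import *
im,C,s=shot("wrist","w25.png"); print(s["tcp_pos"])
C4=cam("wrist",dict(tcp_pos=[.3887,-.2222,.1164],orientation=[0,1,0,0])); print(plane(C4,[(122,231)],.012))
print(goto(s,(.412,-.367,.13)))
E
```

```text
clock: 48.05
tcp_pos: [0.5115, 0.0044, 0.0739]
orientation: [0.0, 1.0, -0.0, -0.002]
contact_force: [-0.1, -0.3, -0.7]
grip_width: 0.0284
grip_force: 30.0
clock: 48.55
tcp_pos: [0.5132, 0.0044, 0.0568]
orientation: [0.0, 1.0, -0.0, 0.0]
contact_force: [0.4, -0.1, -0.1]
grip_width: 0.0289
grip_force: 30.0
clock: 48.95
tcp_pos: [0.513, 0.0044, 0.0564]
orientation: [0.0, 1.0, -0.0, 0.0]
contact_force: [0.3, 0.0, 0.1]
grip_width: 0.0587
grip_force: 0.0
clock: 49.45
tcp_pos: [0.5121, 0.0044, 0.1303]
orientation: [0.0, 1.0, -0.0, -0.001]
contact_force: [-0.1, -1.6, 0.1]
grip_width: 0.0645
grip_force: 0.0
[0.51207363 0.0043956  0.13030967]
[[ 0.41081497 -0.363088    0.012     ]]
[ 0.666 -2.476  0.003]
```

```bash
python3 -m inch '[[0,0,0,0.222,-0.825,0,-0.4],[0,0,0,0.222,-0.825,0,-0.4],[0,0,0,0.222,-0.825,0,-0.4],[0,0,0,0.222,-0.825,0,-0.4]]'
python3 -m inch '[[0,0,0,0.222,-0.825,0,-0.4],[0,0,0,0.222,-0.825,0,-0.4],[0,0,0,0.222,-0.825,0,-0.4],[0,0,0,0.222,-0.825,0,-0.4]]'
python3 -m inch '[[0,0,0,0.222,-0.82,0.25,-0.4],[0,0,0,0.222,-0.82,0.25,-0.4],[0,0,0,0.222,-0.82,0.25,-0.4],[0,0,0,0.222,-0.82,0.25,-0.4],[0,0,0,0.222,-0.82,0.25,-0.4],[0,0,0,0.222,-0.82,0.25,-0.4],[0,0,0,0.222,-0.82,0.25,-0.4]]'
python3 - <<'E'
from h import *
im,C,s=shot("wrist","w26.png"); p=proj(C,(.412,-.365,.007))[0]; print(s["tcp_pos"],s["grip_width"],p)
for l in (85,95,105,115):
  r=ring(im,C,p,h=.014,w=48,steel=True,lim=l); print(r,goto(s,(r[0],r[1],.004)))
f=cv2.GaussianBlur(im,(5,5),0).sum(2)//3; x,y=map(int,p); print(f[y,x-56:x+57:4].tolist())
E
```

```text
clock: 49.9
tcp_pos: [0.4778, -0.1218, 0.1301]
orientation: [0.002, 1.0, -0.0, -0.001]
contact_force: [0.6, 0.9, -0.4]
grip_width: 0.0643
grip_force: 0.0
clock: 50.3
tcp_pos: [0.4454, -0.245, 0.1305]
orientation: [0.002, 1.0, 0.0, -0.001]
contact_force: [-0.2, 1.4, -1.1]
grip_width: 0.064
grip_force: 0.0
clock: 51.0
tcp_pos: [0.4135, -0.3646, 0.0941]
orientation: [-0.0, 1.0, 0.0, 0.0]
contact_force: [0.2, 0.5, -0.9]
grip_width: 0.0644
grip_force: 0.0
[ 0.41346156 -0.36462912  0.0940602 ] 0.06439740049241326 [276.65449186 211.89618443]
[ 0.3794 -0.3721  0.0087  0.0175] [ 0.227 -0.05   0.6  ]
[ 0.3819 -0.3692  0.0202  0.0375] [ 0.211 -0.03   0.6  ]
[ 0.3825 -0.3692  0.0218  0.0392] [ 0.207 -0.03   0.6  ]
[ 0.3831 -0.3691  0.023   0.0403] [ 0.203 -0.03   0.6  ]
[124, 126, 127, 122, 123, 123, 125, 123, 125, 122, 123, 125, 123, 119, 120, 124, 123, 121, 125, 127, 124, 118, 124, 121, 116, 123, 130, 122, 124]
```

```bash
python3 - <<'E'
from h import *
s=env.get_state(); C=cam("wrist",s); im=cv2.imread("pics/w26.png"); p=proj(C,(.374,-.369,.007))[0]; print(p)
for l in (95,105,115):
  r=ring(im,C,p,h=.014,w=48,steel=True,lim=l); print(r,goto(s,(r[0],r[1],.004)))
E
```

```text
[271.952219   166.50668914]
[ 0.3735 -0.3705  0.0385  0.0385] [ 0.266 -0.037  0.601]
[ 0.3738 -0.3706  0.0401  0.041 ] [ 0.264 -0.038  0.601]
[ 0.3741 -0.3705  0.0417  0.0426] [ 0.262 -0.037  0.601]
```

```bash
python3 -m inch '[[0,0,0,0.264,-0.034,0,-0.4],[0,0,0,0.264,-0.034,0,-0.4],[0,0,0,0.264,-0.034,0,-0.4],[0,0,0,0.264,-0.034,0,-0.4]]'
python3 - <<'E'
from h import *
im,C,s=shot("wrist","w27.png"); p=proj(C,(.374,-.3705,.007))[0]; print(s["tcp_pos"],p)
for l in (95,105,115):
  r=ring(im,C,p,h=.014,w=46,steel=True,lim=l); print(r,goto(s,(r[0],r[1],.005)))
E
```

```text
clock: 51.45
tcp_pos: [0.3742, -0.3712, 0.0943]
orientation: [0.0, 1.0, -0.0, 0.001]
contact_force: [0.0, 0.2, 0.1]
grip_width: 0.0646
grip_force: 0.0
[ 0.37415854 -0.37115887  0.09427999] [277.98573314 213.22098287]
[ 0.3732 -0.3704  0.0386  0.041 ] [0.007 0.006 0.595]
[ 0.3738 -0.3704  0.0403  0.0437] [0.003 0.006 0.595]
[ 0.3744 -0.3702  0.0428  0.0455] [-0.001  0.007  0.595]
```

```bash
python3 -m inch '[[0,0,0,0.004,0.006,0.2,-0.4],[0,0,0,0.004,0.006,0.4,-0.4],[0,0,0,0.004,0.006,0.59,-0.4],[0,0,0,0.004,0.006,0.59,-0.4],[0,0,0,0.004,0.006,0.59,1],[0,0,0,0.004,0.006,0.59,1],[0,0,0,0.004,0.006,0.59,1],[0,0,0,0.004,0.006,0.59,1],[0,0,0,0.004,0.006,0.59,1],[0,0,0,0.004,0.006,0.59,1]]' 35
python3 -m inch '[[0,0,0,0,0,0,1],[0,0,0,0,0,0,1],[0,0,0,0,0,-0.2,1],[0,0,0,0,0,-0.5,1],[0,0,0,0,0,-0.7,1],[0,0,0,0,0,-0.7,1],[0,0,0,0,0,-0.7,1]]'
python3 -m inch '[[0,0,0,-0.31,0.831,0,1],[0,0,0,-0.31,0.831,0,1],[0,0,0,-0.31,0.831,0,1],[0,0,0,-0.31,0.831,0,1]]'
python3 -m inch '[[0,0,0,-0.31,0.831,0,1],[0,0,0,-0.31,0.831,0,1],[0,0,0,-0.31,0.831,0,1],[0,0,0,-0.31,0.831,0,1]]'
python3 -m inch '[[0,0,0,-0.31,0.831,0,1],[0,0,0,-0.31,0.831,0,1],[0,0,0,-0.31,0.831,0,1],[0,0,0,-0.31,0.831,0,1],[0,0,0,-0.31,0.831,0,1],[0,0,0,-0.31,0.831,0,1],[0,0,0,-0.31,0.831,0,1],[0,0,0,-0.31,0.831,0,1],[0,0,0,-0.31,0.831,0,1]]'
python3 - <<'E'
from h import *
im,C,s=shot("wrist","w28.png"); b=bore(im,C,s,h=.014); print(s["tcp_pos"],b); o=b[1]
print(goto(s,(.5134-o[0],.0038-o[1],.0645)))
E
```

```text
clock: 52.5
tcp_pos: [0.3735, -0.371, 0.0066]
orientation: [0.0, 1.0, -0.001, 0.001]
contact_force: [-0.9, 1.0, 7.2]
grip_width: 0.0385
grip_force: 35.0
clock: 53.2
tcp_pos: [0.3727, -0.3704, 0.1109]
orientation: [0.0, 1.0, -0.001, 0.001]
contact_force: [0.7, 0.2, -2.0]
grip_width: 0.0383
grip_force: 35.0
clock: 53.6
tcp_pos: [0.4186, -0.2418, 0.1086]
orientation: [-0.001, 1.0, 0.001, -0.002]
contact_force: [-0.6, 0.7, -1.6]
grip_width: 0.0383
grip_force: 35.0
clock: 54.0
tcp_pos: [0.4659, -0.1184, 0.1091]
orientation: [-0.001, 1.0, 0.0, -0.001]
contact_force: [-0.7, -0.6, -0.7]
grip_width: 0.0383
grip_force: 35.0
clock: 54.9
tcp_pos: [0.5122, 0.0029, 0.1104]
orientation: [0.001, 1.0, -0.0, -0.0]
contact_force: [-0.2, 0.3, -1.1]
grip_width: 0.0385
grip_force: 35.0
[0.51216085 0.00293523 0.11036963] (array([0.5109, 0.0031, 0.0081]), array([-0.0012,  0.0002]))
[-0.016  0.004  0.306]
```

```bash
python3 -m inch '[[0,0,0,-0.015,0.004,0,1],[0,0,0,-0.015,0.004,0.08,1],[0,0,0,-0.015,0.004,0.16,1],[0,0,0,-0.015,0.004,0.22,1],[0,0,0,-0.015,0.004,0.22,1]]'
python3 -m inch '[[0,0,0,0,0,0.08,1],[0,0,0,0,0,0.08,1],[0,0,0,0,0,0.08,1],[0,0,0,0,0,0.08,1]]'
python3 -m inch '[[0,0,0,0,0,0,-0.4],[0,0,0,0,0,0,-0.4],[0,0,0,0,0,0,-0.4],[0,0,0,0,0,0,-0.4]]'
python3 -m inch '[[0,0,0,0,0,-0.3,-0.4],[0,0,0,0,0,-0.6,-0.4],[0,0,0,0.5,0,-0.6,-0.4],[0,0,0,0.9,0,-0.6,-0.4],[0,0,0,0.9,-0.9,-0.6,-0.4],[0,0,0,0.9,-0.9,-0.6,-0.4],[0,0,0,0.9,-0.9,-0.6,-0.4],[0,0,0,0.9,-0.9,-0.6,-0.4]]'
python3 - <<'E'
from h import *
im,C,s=shot("wrist","w29.png"); a=cv2.resize(im[180:420,280:500],(396,432))
im2,C2,s2=shot("side","s29.png"); print(s["tcp_pos"],proj(C2,(.513,.004,.04)),proj(C,(.513,.004,.04)))
b=cv2.resize(im2[165:255,245:360],None,fx=4.5,fy=4.8); b=cv2.resize(b,(400,432)); cv2.imwrite("pics/v29.png",np.hstack([a,b]))
E
```

```text
clock: 55.45
tcp_pos: [0.5131, 0.0043, 0.0754]
orientation: [0.0, 1.0, -0.0, -0.002]
contact_force: [-0.2, -0.2, -1.3]
grip_width: 0.0381
grip_force: 35.0
clock: 55.85
tcp_pos: [0.5146, 0.0043, 0.0653]
orientation: [0.0, 1.0, -0.0, -0.0]
contact_force: [0.3, 0.3, -1.9]
grip_width: 0.0389
grip_force: 35.0
clock: 56.25
tcp_pos: [0.5147, 0.0042, 0.0655]
orientation: [0.0, 1.0, 0.0, 0.0]
contact_force: [0.3, 0.7, -0.1]
grip_width: 0.0641
grip_force: 0.0
clock: 57.05
tcp_pos: [0.3786, -0.134, 0.1557]
orientation: [0.002, 1.0, -0.001, 0.0]
contact_force: [0.3, 1.1, -0.3]
grip_width: 0.0642
grip_force: 0.0
[ 0.37857632 -0.13404852  0.15573826] [[284.60522077 224.59108938]] [[410.65369181 327.76673118]]
```

View pics/v29.png

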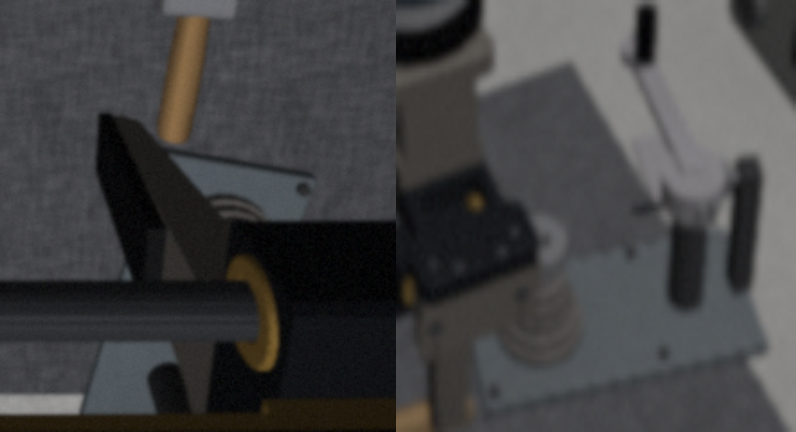

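The stack tapers evenly with the collar on top (right half, about 545,290) and the keeper arm is open. Next I go to the knob.

```bash
python3 -m inch '[[0,0,0,-0.861,0.723,-0.1,0.1],[0,0,0,-0.861,0.723,-0.1,0.1],[0,0,0,-0.861,0.723,-0.1,0.1],[0,0,0,-0.861,0.723,-0.1,0.1],[0,0,0,-0.861,0.723,-0.1,0.1]]'
python3 -m inch '[[0,0,0,-0.861,0.723,-0.1,0.1],[0,0,0,-0.861,0.723,-0.1,0.1],[0,0,0,-0.861,0.723,-0.1,0.1],[0,0,0,-0.861,0.723,-0.1,0.1],[0,0,0,-0.861,0.723,-0.1,0.1],[0,0,0,-0.861,0.723,-0.1,0.1],[0,0,0,-0.861,0.723,-0.1,0.1],[0,0,0,-0.861,0.723,-0.1,0.1]]'
python3 - <<'E'
from h import *
im,C,s=shot("wrist","w30.png"); print(s["tcp_pos"],s["grip_width"])
c=proj(C,(.6363,.0835,.134))[0]; f=cv2.GaussianBlur(im,(0,0),1).sum(2)/3; x,y=map(int,c); print(c); w=24
for yy in range(y-w,y+w+1,4): print(yy,f[yy,x-w:x+w+1:4].astype(int).tolist())
# collar: bright/steel outline in wrist and side views
im2,C2,s2=shot("side","s30.png")
for z in(.064,.072,.080): 
  th=np.linspace(0,2*np.pi,60); P=np.c_[.5135+.0235*np.cos(th),.0038+.0235*np.sin(th),np.full(60,z)]; Q=np.c_[.5135+.017*np.cos(th),.0038+.017*np.sin(th),np.full(60,z)]
  g=cv2.GaussianBlur(im2,(0,0),.7).sum(2)/3; S=lambda A:np.array([g[int(round(b)),int(round(a))] for a,b in proj(C2,A)])
  print("side",z,S(Q).mean().round(1),S(Q).std().round(1),S(P).mean().round(1))
q=proj(C2,(.5135,.0038,.072))[0].astype(int); print(q); print(g[q[1]-14:q[1]+22:2,q[0]-14:q[0]+15:2].astype(int))
E
```

```text
clock: 57.65
tcp_pos: [0.5104, -0.0195, 0.1703]
orientation: [-0.002, 1.0, 0.0, 0.0]
contact_force: [-0.4, -1.1, -0.1]
grip_width: 0.0411
grip_force: 0.0
clock: 58.45
tcp_pos: [0.6368, 0.085, 0.1853]
orientation: [0.001, 1.0, -0.0, -0.0]
contact_force: [0.6, -0.0, 0.0]
grip_width: 0.0412
grip_force: 0.0
[0.63675065 0.08496935 0.18534168] 0.04117045413189729
[274.9999206  227.88436156]
203 [101, 97, 97, 102, 110, 122, 135, 143, 125, 104, 113, 112, 113]
207 [151, 150, 147, 145, 120, 57, 39, 81, 136, 153, 155, 154, 149]
211 [154, 154, 154, 140, 36, 5, 2, 11, 109, 155, 156, 157, 158]
215 [151, 151, 153, 103, 7, 5, 4, 5, 45, 154, 158, 157, 157]
219 [147, 148, 148, 69, 6, 8, 6, 4, 34, 150, 156, 156, 157]
223 [155, 153, 144, 46, 13, 15, 12, 13, 26, 143, 152, 152, 153]
227 [169, 170, 160, 41, 13, 14, 14, 15, 26, 142, 154, 153, 154]
231 [170, 164, 163, 52, 14, 14, 15, 15, 33, 148, 158, 156, 162]
235 [166, 166, 169, 109, 18, 13, 14, 19, 91, 164, 170, 171, 167]
239 [165, 162, 163, 164, 112, 58, 58, 106, 161, 166, 170, 172, 172]
243 [167, 164, 163, 167, 170, 161, 164, 168, 168, 167, 168, 176, 16
[... 392 characters left out ...]
72 70 69 70 71 71 71 72 71]
 [70 71 70 70 68 69 72 73 73 72 71 71 71 72 71]
 [68 68 68 69 71 75 82 87 91 89 83 76 72 70 71]
 [69 69 69 70 75 89 94 89 95 96 96 90 76 71 70]
 [70 71 71 70 80 95 94 76 76 77 94 97 81 70 71]
 [71 71 70 69 71 90 96 84 81 84 96 95 77 70 71]
 [70 70 70 69 61 69 89 95 96 96 93 83 74 76 74]
 [69 70 73 73 62 52 63 73 77 78 76 73 80 85 84]
 [75 74 78 81 67 57 54 60 65 68 71 76 80 84 85]
 [83 82 82 76 64 61 63 63 66 72 77 75 74 81 84]
 [82 83 79 69 61 56 60 66 70 72 70 69 69 77 82]
 [82 82 74 61 57 56 60 62 65 66 67 67 68 76 82]
 [82 80 69 57 55 53 55 59 63 64 63 66 70 77 81]
 [81 79 66 60 58 55 58 59 60 64 64 67 73 75 78]
 [82 79 64 58 61 63 62 61 64 67 70 72 72 73 77]]
```

```bash
python3 -m inch '[[0,0,0,0.003,-0.018,0.2,0.1],[0,0,0,0.003,-0.018,0.35,0.1],[0,0,0,0.003,-0.018,0.49,0.1],[0,0,0,0.003,-0.018,0.49,0.1],[0,0,0,0.003,-0.018,0.49,1],[0,0,0,0.003,-0.018,0.49,1],[0,0,0,0.003,-0.018,0.49,1],[0,0,0,0.003,-0.018,0.49,1],[0,0,0,0.003,-0.018,0.49,1]]' 30
```

```text
clock: 59.45
tcp_pos: [0.638, 0.0813, 0.1132]
orientation: [0.0, 1.0, -0.002, 0.001]
contact_force: [-0.1, -10.1, 3.4]
grip_width: 0.0171
grip_force: 30.0
```

```bash
python3 -m inch '[[0,0,0,0.065,0.001,0,1],[0,0,0,0.131,0.001,0,1],[0,0,0,0.2,-0.009,0,1],[0,0,0,0.268,-0.025,0,1],[0,0,0,0.333,-0.05,0,1],[0,0,0,0.397,-0.079,0,1],[0,0,0,0.456,-0.117,0,1],[0,0,0,0.511,-0.159,0,1],[0,0,0,0.511,-0.159,0,1]]'
python3 -c "
from h import *
s=env.get_state();print(goto(s,(.5451,.0445,.113)),goto(s,(.5344,.0266,.113)),goto(s,(.5294,.0135,.113)),goto(s,(.5265,.0017,.113)))"
```

```text
clock: 60.35
tcp_pos: [0.5598, 0.0604, 0.1132]
orientation: [0.001, 1.0, 0.001, 0.0]
contact_force: [-2.2, 8.5, 8.1]
grip_width: 0.0171
grip_force: 30.0
[ 0.098 -0.106  0.001] [ 0.169 -0.225  0.001] [ 0.202 -0.313  0.   ] [ 0.221 -0.391  0.   ]
```

```bash
python3 -m inch '[[0,0,0,0.05,-0.05,0,1],[0,0,0,0.098,-0.106,0,1],[0,0,0,0.135,-0.165,0,1],[0,0,0,0.169,-0.225,0,1],[0,0,0,0.187,-0.27,0,1],[0,0,0,0.202,-0.313,0,1],[0,0,0,0.214,-0.355,0,1],[0,0,0,0.222,-0.395,0,1],[0,0,0,0.222,-0.4,0,1],[0,0,0,0.222,-0.4,0,1]]'
python3 -m inch '[[0,0,0,0,0,0,0.3],[0,0,0,0,0,0,0.3],[0,0,0,0,0,0,0.3],[0,0,0,0,0,0,0.3]]'
python3 -m inch '[[0,0,0,0,0,-0.2,0.3],[0,0,0,0,0,-0.5,0.3],[0,0,0,0,0,-0.8,0.3],[0,0,0,0,0,-0.8,0.3],[0,0,0,0,0,-0.8,0.3],[0,0,0,0,0,-0.8,0.3]]'
python3 - <<'E'
from h import *
im,C,s=shot("wrist","w31.png"); print(s["tcp_pos"])
f=cv2.GaussianBlur(im,(0,0),1).sum(2)/3; c=proj(C,(.5265,.0017,.134))[0]; x,y=map(int,c); print(c); w=24
for yy in range(y-w,y+w+1,4): print(yy,f[yy,x-w:x+w+1:4].astype(int).tolist())
# arm edges: bright columns along rows at several X along the arm
for X in(.545,.56,.575,.59):
    p=proj(C,(X,-.003,.1))[0]; yy=int(round(p[1])); row=f[yy]; m=np.where(row[220:330]>150)[0]+220; print(X,yy,m.min() if len(m) else None,m.max() if len(m) else None, plane(C,[(m.mean(),yy)],.1)[0] if len(m) else "")
E
```

```text
clock: 61.35
tcp_pos: [0.5248, 0.0001, 0.1125]
orientation: [0.001, 1.0, 0.001, -0.002]
contact_force: [-9.1, 3.8, 15.0]
grip_width: 0.0171
grip_force: 30.0
clock: 61.75
tcp_pos: [0.5273, -0.0005, 0.1117]
orientation: [0.0, 1.0, 0.0, -0.0]
contact_force: [0.5, -0.1, 0.2]
grip_width: 0.0324
grip_force: 0.0
clock: 62.35
tcp_pos: [0.5266, -0.0005, 0.2306]
orientation: [0.0, 1.0, -0.0, -0.001]
contact_force: [0.3, -0.2, -0.4]
grip_width: 0.0323
grip_force: 0.0
[ 5.26611884e-01 -4.57230166e-04  2.30615216e-01]
[279.64620991 210.31514167]
186 [115, 109, 120, 159, 188, 191, 191, 189, 188, 188, 169, 131, 105]
190 [114, 112, 112, 150, 188, 188, 188, 188, 188, 187, 160, 120, 115]
194 [114, 117, 114, 123, 163, 102, 76, 133, 182, 177, 129, 119, 121]
198 [117, 118, 118, 117, 64, 8, 6, 13, 118, 126, 119, 120, 120]
202 [119, 119, 119, 111, 22, 10, 11, 10, 54, 116, 118, 119, 118]
206 [119, 119, 118, 110, 25, 19, 19, 19, 44, 116, 118, 120, 121]
210 [119, 120, 119, 111, 27, 19, 19, 22, 39, 117, 121, 123, 123]
214 [121, 121, 120, 143, 42, 19, 19, 21, 53, 119, 122, 124, 123]
218 [120, 120, 121, 165, 131, 47, 30, 45, 105, 121, 121, 122, 120]
222 [117, 118, 121, 176, 185, 173, 157, 125, 121, 121, 119, 121, 120]
226 [117, 118, 125, 182, 187, 183, 174, 122, 120, 118, 119, 119, 121]
230 [120, 118, 136, 184, 187, 181, 169, 118, 118, 119, 120, 120, 122]
234 [121, 120, 149, 185, 186, 180, 159, 118, 119, 119, 119, 120, 121]
0.545 218 267 270 [ 0.54470066 -0.0090308   0.1       ]
0.56 233 264 279 [ 0.56039227 -0.00619032  0.1       ]
0.575 247 262 276 [ 0.575443   -0.00880317  0.1       ]
0.59 260 259 274 [ 0.58978759 -0.01147561  0.1       ]
```

```bash
python3 -c "
from h import *
print(env.sign_off())"
```

```text
the job is handed in; nothing more can be done
None
```

I handed in the job at about 62 s of the 210 s. All six wheels went on the post from 66 down to 31 mm, with the collar on top, and the keeper is back in its closed notch (arm within about 1° of the stand's axis). A side-view check found the collar home to within about 3 mm, and no verdict was returned.

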